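# Pack the clamping jig with spacers and hold it tight

### The arm

A 6-joint arm with a two-finger parallel gripper is mounted at the origin on the work surface. World frame = base frame: x ahead of the robot, y to its left, z up, the work surface at z = 0. Lengths are in m, angles in rad, forces in N, time in s.
With the tool pointing down it reaches from about 0.3 to 0.75 m from the base axis. Payload 8.5 kg.
Tool frame: the origin (TCP) lies midway between the tips of the shut fingers; the grasp point (between the pads) lies ctrl.grasp_offset behind it (ctrl.grasp_offset is the distance from the TCP to the grasp point, in m); z points along the fingers, y is the line along which they close (so a half turn about z gives the same grasp; the last joint's range is limited). The gripper opens to 88 mm and grips with 3 to 60 N. Pads are 18 mm wide; open, the fingers measure 123 mm over their backs; the gripper's body (75 mm by 187 mm) begins 45 mm behind the grasp point.
Start: joints at [1.04, 0.381, 1.297, -0, 1.464, -0.215], TCP at [0.171, 0.523, 0.239] pointing down, gripper open.
Joint ranges: [-3.11, 3.11], [-0.89, 2.33], [0.22, 2.48], [-1.42, 4.56], [0.17, 2.85], [-2.88, 2.88]. Speed limits (rad/s): [2.39, 2.39, 3.14, 3.14, 3.14, 3.14].

### API

Orientations are given as a 3x3 rotation matrix whose columns are the frame's x, y, z axes.
In Python, from rig import ctrl gives the robot as it stands. The module is installed in compiled form; this text tells all that it offers.
- The arm moves only by the tool drive_tool, never from a script. Its arguments are lists of equal length, an entry for each row: "travel": the shift along the tool's x, y, z normalised to -1 to 1, where 1 is 1 m, a list of three; "rot": the turn, a rotation vector about the tool's x, y, z normalised to -1 to 1, where 1 is 180 degrees, a list of three. In form: {"travel": [[x, y, z], ...], "rot": [[rx, ry, rz], ...]}. A call has 1 to 20 rows; each row is the pose to reach, as a shift and turn from the pose commanded when the call began, along the tool's axes at that moment, turning the shorter way round; what a row does not reach only later rows make up. A row lasts 1/8 s, in which the tool goes at most 62.5 mm and 10.7 degrees, less where a joint would pass 70% of its speed; a pose out of reach is approached as far as the arm can. A call with a number of a shift or a turn outside -1 to 1 is refused whole. A call with a gripper value outside its range is refused whole. "hand" is the finger opening in mm, from 0 to 88.1, set as the call begins (left out, the last holds). The fingers move at their own pace and stop on an object; "squeeze" is the grip in N (left out, the last holds). Time passes only in rows, so rows that repeat a pose let the fingers close. It gives the time, the measured TCP pose, the force, the opening and the grip force at its end, in the units of the state.
- ctrl.get_state(): the state, without advancing time (a new reading comes with each control period).
- ctrl.snapshot(name): name is "side" or "top" or "wrist"; returns the picture (420x560x3 uint8, red, green, blue); there is no depth.
- ctrl.get_calibration(name): a dict with "fov_y" (degrees; the focal length in pixels is half the picture's height over the tangent of half this angle, whatever the lens; pixels are square), "cx", "cy" (the principal point, pixels), "rvec" (rotation vector, rad) and "tvec" (3), from world to camera coordinates, as OpenCV has them. Camera axes: x right, y down, z forward; pixel columns grow to the right and rows downward; lengths in m; the calibration is good to about 2 mm. A picture is of the moment at which its call begins: read the wrist's pose just before it. get_calibration takes no time and is no camera call; for the wrist camera it gives the pose at the moment of the call.
- ctrl.hand_in(): hands the job in; it is judged then, once.
The state is a dict: "t": time; "joints": joint angles; "qvel": joint speeds; "joint_efforts": joint torques, N m; "tcp_pos": TCP position; "tool_rot": TCP orientation; "contact_force": force on the tool from outside, world axes, zero at the start; "wrist_torque": the same for the moment, N m; "width": finger opening in m; "finger_force": force on a finger pad.
Only numpy, scipy, OpenCV 4.12 (cv2) and the standard library are available. Lean on these libraries where they do the work, as an engineer would, in place of code of your own. Each camera call takes 0.05 s, during which the arm holds its last target. There are 200 camera calls.

### The job

On the clamping jig, swing the red-handled bar all the way down into its fork, then stand spacers from the blue tray in the channel between the steel block and the one spacer already there, side by side, as many as it takes for the block to press the stack firmly against the bar before its slide runs out of travel. Push the black pad of the block firmly to close the stack up tight and finish while still holding that push: the slide springs back if you let go. Leave any spacer you do not need standing in the tray, keep your fingers off the spacers at the end, and do not disturb the jar, the steel cup or the wrench.

Things in the scene. Friction and masses are not known exactly. Their poses are not given: they have to be found in the camera images.
- jig: the fixed clamping jig: grey base plate 220 x 130 x 12 mm. Origin at bench level on the channel's centre line; its x is the pushing direction (from black pad towards the bar), z up. The channel floor is 12 mm above the bench; between two low steel guides (inner faces at y = +-23 mm, tops 22 mm above the bench, from jig x = -5 to 100 mm) the channel is 46 mm wide. Spacers go in from above, upright, 20 mm thickness along jig x.
- slide (a joint): travel of the sprung steel block along jig x in m: 0 = sprung back (start), 0.040 = end stop. The return spring pushes back with 3 N at 0 and about 5 N at the end. If it runs to 0.040 the stack is still too thin.
- push_pad (a point): middle of the robot-side face of the black push pad of the slide (pad 56 mm wide, from 14 to 76 mm above the bench, 10 mm thick), 50 mm above the bench; push it along jig x; 12 to 20 N makes a firm hold. Nothing stands on the jig behind it. It moves with the slide.
- block_face (a point): centre of the steel block's front face (36 mm wide, from 14 to 44 mm above the bench; bolt heads behind it reach 50 mm), 30 mm above the bench; it moves with the slide, and presses the spacers.
- bar_face (a point): on the channel's centre line, 40 mm above the bench, in the plane of the bar's face towards the block when the bar is down. The gap for spacers along jig x runs from block_face to here: 54 to 94 mm with the slide back, so two or three spacers in all are needed, one of them (spacer4) already there. Axes parallel to the jig's.
- bar (a joint): angle of the hinged bar in rad: 0 = down, level across the channel, resting in its fork; positive = raised (start 0.6 to 1.3). Stiff hinge: it stays where it is left; about 3 N on the handle moves it.
- bar_hinge (a point): middle of the bar's hinge pin, at jig y = +48 mm, 40 mm above the bench; the pin lies along jig x. Lowered, the bar runs from here towards jig -y, across the channel (12 mm thick along x, 14 mm tall, centre 40 mm above the bench), through the fork at jig y = -48 mm (cheeks up to 52 mm above the bench) to the handle. The bar swings in the jig's y-z plane.
- bar_grip (a point): middle of the bar's red handle (16 mm along jig x, 36 mm along the bar, 18 mm tall), 117 mm from the hinge pin along the bar; it swings with the bar.
- tray: fixed blue open tray 190 x 100 x 18 mm, wall and floor 4 mm, with the spacers standing in a row along its x; origin at the centre of its underside
- spacer1_mid (a point): loose aluminium spacer block with an orange band near its top, 20 mm thick (its x) by 40 mm wide (its y) by 70 mm tall (its z), 0.1 to 0.2 kg, standing upright in the blue tray; this point is its centre, 35 mm above its underside. Best gripped across the 40 mm width on its upper half.
- spacer2_mid (a point): loose aluminium spacer block with an orange band near its top, 20 mm thick (its x) by 40 mm wide (its y) by 70 mm tall (its z), 0.1 to 0.2 kg, standing upright in the blue tray; this point is its centre, 35 mm above its underside. Best gripped across the 40 mm width on its upper half.
- spacer3_mid (a point): loose aluminium spacer block with an orange band near its top, 20 mm thick (its x) by 40 mm wide (its y) by 70 mm tall (its z), 0.1 to 0.2 kg, standing upright in the blue tray; this point is its centre, 35 mm above its underside. Best gripped across the 40 mm width on its upper half.
- spacer4_mid (a point): a fourth spacer of the same kind and size, loose, already standing upright in the channel with about 2 to 4 mm between it and the plane of the bar; this point is its centre. Leave it in.
- flask: capped amber glass jar, 48 mm across, 110 mm tall, standing; origin at the centre of its underside; leave alone
- hopper: open steel cup, 70 mm across, 80 mm tall, standing; origin at the centre of its underside; leave alone
- wrench: steel wrench, 160 mm long, lying flat; leave alone
Not all that is in view belongs to the job. Of the things that look like the tray, the largest one is meant.

How it is judged:
By the outcome, as a careful person would: the job done as asked, in the order asked, and still so for the second after the job is handed in, while the arm keeps its last pose, push and grip.
It also fails if it takes over 70 s, if anything falls off the work surface, if the arm or the gripper's body presses on something with over 40 N, if the wrist force passes 120 N, or if a joint passes its speed limit or range.

## Working session

There is one attempt and no reset: what is moved stays moved. The work goes in short steps, Python scripts to look and compute and a tool call to move; the robot and the scene stay as the last step left them, time stands still between calls to the robot, and variables do not carry over. Pictures are saved under pics/ and viewed, at most 10 in all, crops included, and the job is handed in when it is done.

Besides the shell and the picture viewer there is one more tool, called as name(argument=value, ...) on one line, values as JSON. drive_tool: Moves the arm, as the interface text tells. Its arguments: {"type":"object","properties":{"travel":{"type":"array"},"rot":{"type":"array"},"hand":{"type":"number"},"squeeze":{"type":"number"}},"required":["travel","rot"]}

```bash
mkdir -p pics; python3 - <<'E'
from rig import ctrl
import cv2,numpy as np
s=ctrl.get_state()
print({k:np.round(v,3).tolist() for k,v in s.items()},ctrl.grasp_offset)
for n in("top","side"):
    c=ctrl.get_calibration(n);print(n,c)
    im=ctrl.snapshot(n);cv2.imwrite(f"pics/{n}0.png",cv2.resize(im[:,:,::-1],(800,600),interpolation=cv2.INTER_CUBIC))
E
```

```text
{'t': 0.0, 'joints': [1.04, 0.381, 1.298, 0.0, 1.464, -0.215], 'qvel': [-0.0, 0.001, 0.0, -0.002, -0.0, 0.001], 'joint_efforts': [0.0, -43.794, -22.456, 0.071, 0.035, -0.0], 'tcp_pos': [0.171, 0.523, 0.238], 'tool_rot': [[-0.951, 0.311, -0.001], [0.311, 0.951, -0.001], [0.0, -0.001, -1.0]], 'contact_force': [0.126, -0.421, 0.51], 'wrist_torque': [0.023, 0.039, -0.006], 'finger_force': 0.0, 'width': 0.088} 0.0187
top {'fov_y': 42.29031298645805, 'cx': 274.23701956937896, 'cy': 207.36811877561883, 'rvec': array([ 2.17110062, -2.2069451 ,  0.07798374]), 'tvec': array([0.03383748, 0.55102205, 1.37637892])}
side {'fov_y': 45.19161680991216, 'cx': 279.71071888480554, 'cy': 217.24212488726565, 'rvec': array([ 2.33138667, -0.78259349,  0.30352464]), 'tvec': array([-0.40105118,  0.28488887,  1.34089778])}
```

View pics/top0.png

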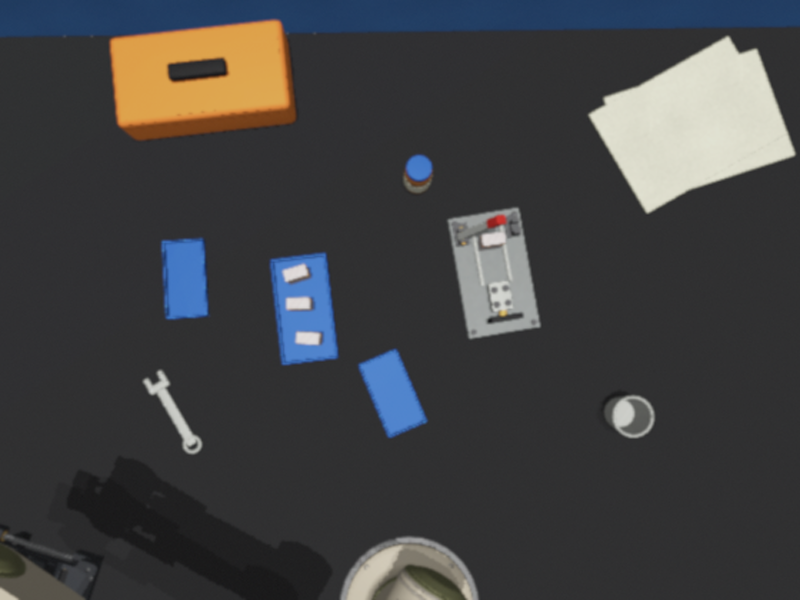

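View pics/side0.png

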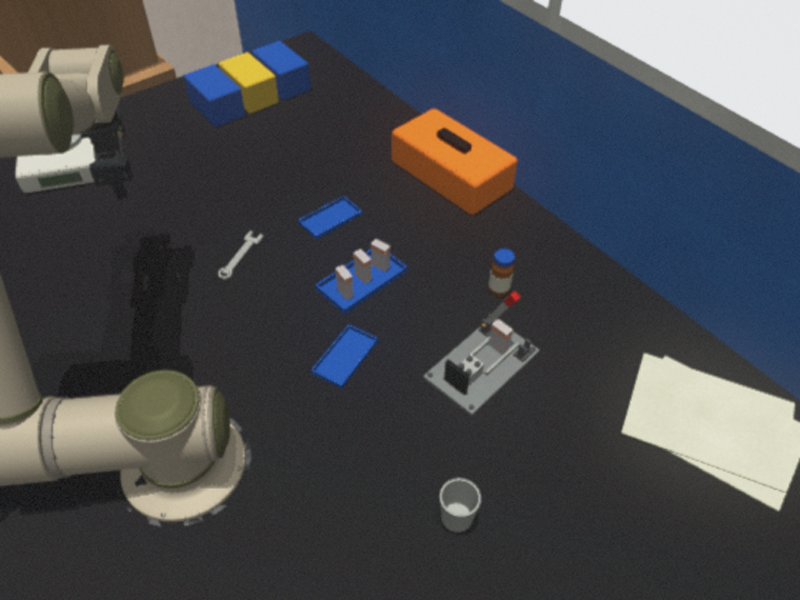

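The top view shows three blue trays: (185,278), (304,308) and (392,393) in 800-px coordinates. The middle one is the largest and is the only one holding spacers, at (296,273), (298,303) and (308,338), so it fits the description. The jig is at about (494,273) with the bar raised and its red handle at (497,221). The jar is at (418,172), the cup at (630,415) and the wrench at (173,412).

```bash
cat > h.py <<'E'
from rig import ctrl
import cv2,numpy as np
def cam(n):
    c=ctrl.get_calibration(n);f=210/np.tan(np.radians(c["fov_y"]/2))
    return np.array([[f,0,c["cx"]],[0,f,c["cy"]],[0,0,1]]),cv2.Rodrigues(np.array(c["rvec"]))[0],np.array(c["tvec"])
def ray(C,uv,z):
    K,R,t=C;d=R.T@np.linalg.inv(K)@np.array([uv[0],uv[1],1.]);o=-R.T@t
    return o+d*(z-o[2])/d[2]
def proj(C,P):
    K,R,t=C;q=K@(R@np.asarray(P)+t);return q[:2]/q[2]
E
python3 - <<'E'
from h import *
C=cam("top");s=0.7
def P(l,z):
    for p in l:print(np.round(ray(C,(p[0]*s,p[1]*s),z),3)[:2])
print("jig");P([(449,219),(519,209),(540,325),(470,338)],.012)
print("tray");P([(270,260),(325,254),(337,357),(283,364)],.018)
print("sp");P([(296,272),(299,302),(309,338),(493,239)],.074)
print("pad");P([(488,321),(523,316)],.076)
print("block");P([(500,296)],.044);print("red");P([(497,221)],.1)
print("jar,cup");P([(419,168)],.11);P([(630,415)],.08)
im=ctrl.snapshot("top");cv2.imwrite("pics/t1.png",cv2.resize(im[130:270,170:390,::-1],(800,509),interpolation=cv2.INTER_CUBIC))
K,R,t=cam("wrist");st=ctrl.get_state();T=np.array(st["tool_rot"])
print("cam in tool",T.T@(-R.T@t-st["tcp_pos"]),(R@T).round(3).tolist(),K[0,0])
E
```

```text
jig
[ 0.691 -0.082]
[ 0.707 -0.21 ]
[ 0.496 -0.242]
[ 0.474 -0.115]
tray
[0.621 0.243]
[0.63  0.144]
[0.444 0.125]
[0.433 0.221]
sp
[0.592 0.19 ]
[0.54  0.185]
[0.478 0.169]
[ 0.644 -0.152]
pad
[ 0.502 -0.14 ]
[ 0.51 -0.2 ]
block
[ 0.547 -0.166]
red
[ 0.672 -0.156]
jar,cup
[ 0.763 -0.025]
[ 0.338 -0.377]
cam in tool [ 0.07188253  0.00084028 -0.14564322] [[-0.0, 1.0, -0.0], [-0.959, -0.0, -0.282], [-0.282, 0.0, 0.959]] 312.2229023524294
```

View pics/t1.png

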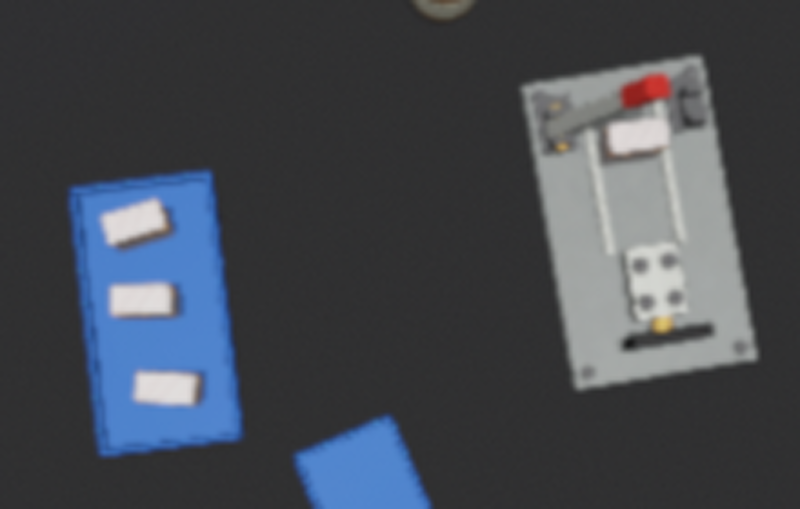

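```bash
cat >> h.py <<'E'
from scipy.spatial.transform import Rotation as Ro
def Rt(yaw): # tool pointing down, -x at heading yaw
    c,s=np.cos(yaw),np.sin(yaw);return np.array([[-c,s,0],[-s,-c,0],[0,0,-1]])@np.diag([1,-1,1])
def plan(p,yaw):
    st=ctrl.get_state();T=np.array(st["tool_rot"]);d=T.T@(np.array(p)-st["tcp_pos"])
    r=Ro.from_matrix(T.T@Rt(yaw)).as_rotvec()/np.pi
    print("travel",d.round(4).tolist(),"rot",r.round(4).tolist())
def st():
    s=ctrl.get_state();print({k:np.round(s[k],4).tolist() for k in("t","tcp_pos","joints","contact_force","width","finger_force")})
E
python3 -c "
from h import *
print(Rt(-0.316));plan([.50,.17,.22],.12)"
```

```text
[[-0.95048609  0.31076711  0.        ]
 [ 0.31076711  0.95048609  0.        ]
 [ 0.          0.         -1.        ]]
travel [-0.4225, -0.2329, 0.0184] rot [-0.0003, -0.0001, -0.1387]
```

drive_tool(travel=[[-0.4225,-0.233,0.0185],[-0.4225,-0.233,0.0185],[-0.4225,-0.233,0.0185],[-0.4225,-0.233,0.0185],[-0.4225,-0.233,0.0185],[-0.4225,-0.233,0.0185],[-0.4225,-0.233,0.0185],[-0.4225,-0.233,0.0185],[-0.4225,-0.233,0.0185],[-0.4225,-0.233,0.0185],[-0.4225,-0.233,0.0185],[-0.4225,-0.233,0.0185]], rot=[[0,0,-0.139],[0,0,-0.139],[0,0,-0.139],[0,0,-0.139],[0,0,-0.139],[0,0,-0.139],[0,0,-0.139],[0,0,-0.139],[0,0,-0.139],[0,0,-0.139],[0,0,-0.139],[0,0,-0.139]])

```text
t: 1.65
tcp_pos: [0.4995, 0.171, 0.2205]
tool_rot: [[-0.993, -0.122, 0.0], [-0.122, 0.993, 0.0], [-0.0, 0.0, -1.0]]
contact_force: [-1.0, -0.7, 0.2]
width: 0.0876
finger_force: 0.0
```

```bash
python3 - <<'E'
from h import *
st()
import pickle
C=cam("wrist");im=ctrl.snapshot("wrist");pickle.dump((C,im),open("w1.pkl","wb"))
cv2.imwrite("pics/w1.png",cv2.resize(im[:,:,::-1],(800,600),interpolation=cv2.INTER_CUBIC))
plan([.555,-.17,.22],.151)
E
```

```text
{'t': 1.65, 'tcp_pos': [0.4995, 0.171, 0.2205], 'joints': [0.1053, 0.3562, 1.3909, 0.0, 1.3942, -1.588], 'contact_force': [-1.0103, -0.7419, 0.1908], 'width': 0.0876, 'finger_force': 0.0}
travel [-0.0134, -0.345, 0.0005] rot [-0.0, 0.0001, -0.0091]
```

View pics/w1.png

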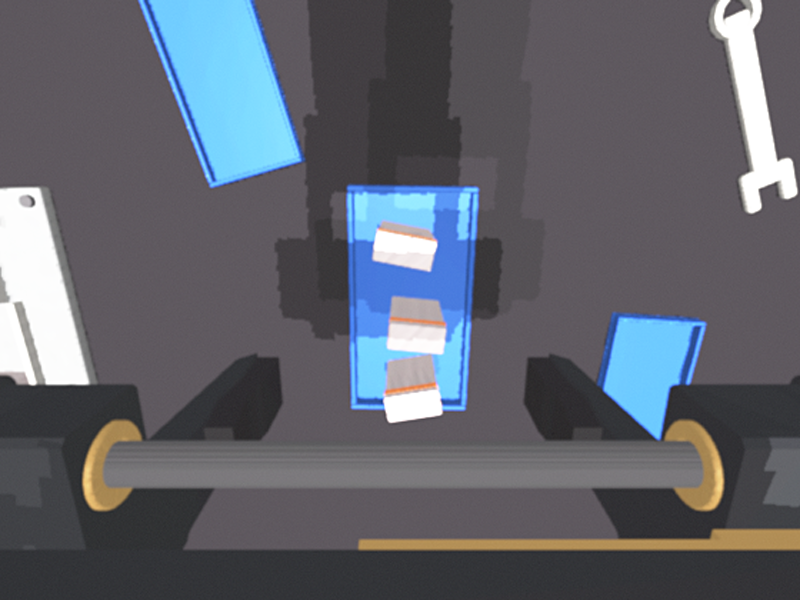

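```bash
python3 - <<'E'
from h import *
import pickle
C,im=pickle.load(open("w1.pkl","rb"))
hsv=cv2.cvtColor(im,cv2.COLOR_RGB2HSV)
m=((hsv[...,2]>165)&(hsv[...,1]<70)).astype(np.uint8)
n,l,s,c=cv2.connectedComponentsWithStats(m)
for i in range(1,n):
    if s[i,4]>250 and 250<s[i,0]<320 and s[i,1]>140:
        pts=np.argwhere(l==i)[:,::-1]
        P=np.array([ray(C,p,.074)[:2] for p in pts]).astype(np.float32)
        r=cv2.minAreaRect(P*1000);b=cv2.boxPoints(r)
        print(s[i],np.round(r[0],1),np.round(r[1],1),round(r[2],1))
for q in([(375,237),(437,242),(432,270),(375,260)],[(388,325),(445,322),(445,353),(389,348)],[(384,393),(440,388),(441,416),(386,421)]):
    P=np.array([ray(C,(p[0]*.7,p[1]*.7),.074)[:2] for p in q]);print(P.round(4).tolist(),P.mean(0).round(4))
E
```

```text
[ 261  155   45   35 1128] [476.2 169.8] [41.  27.2] 85.8
[273 208  38  18 496] [518.3 184.1] [14.7 37.2] 0.5
[ 270  224   43   49 1472] [554.3 186.5] [52.6 40.4] 2.6
[268 269  42  27 806] [591.3 190. ] [25.  42.1] 16.9
[[0.473, 0.15], [0.4713, 0.1908], [0.4903, 0.1902], [0.4882, 0.1516]] [0.4807 0.1707]
[[0.5327, 0.1654], [0.5257, 0.2043], [0.5486, 0.2078], [0.5497, 0.168]] [0.5392 0.1864]
[[0.5851, 0.1684], [0.5762, 0.2082], [0.5988, 0.2123], [0.6079, 0.1724]] [0.592  0.1903]
```

drive_tool(travel=[[-0.0135,-0.345,0],[-0.0135,-0.345,0],[-0.0135,-0.345,0],[-0.0135,-0.345,0],[-0.0135,-0.345,0],[-0.0135,-0.345,0],[-0.0135,-0.345,0],[-0.0135,-0.345,0],[-0.0135,-0.345,0]], rot=[[0,0,-0.009],[0,0,-0.009],[0,0,-0.009],[0,0,-0.009],[0,0,-0.009],[0,0,-0.009],[0,0,-0.009],[0,0,-0.009],[0,0,-0.009]])

```text
t: 2.82
tcp_pos: [0.555, -0.1694, 0.2205]
tool_rot: [[-0.989, -0.15, 0.0], [-0.15, 0.989, 0.0], [-0.0, 0.0, -1.0]]
contact_force: [-0.0, 0.0, 0.2]
width: 0.088
finger_force: 0.0
```

```bash
python3 - <<'E'
from h import *
st()
import pickle
C=cam("wrist");im=ctrl.snapshot("wrist");pickle.dump((C,im),open("w2.pkl","wb"))
cv2.imwrite("pics/w2.png",cv2.resize(im[60:330,130:490,::-1],(800,600),interpolation=cv2.INTER_CUBIC))
E
```

```text
{'t': 2.825, 'tcp_pos': [0.555, -0.1694, 0.2205], 'joints': [-0.5001, 0.4469, 1.2427, 0.0001, 1.4519, -2.2218], 'contact_force': [-0.0311, 0.0482, 0.1941], 'width': 0.088, 'finger_force': 0.0}
```

View pics/w2.png

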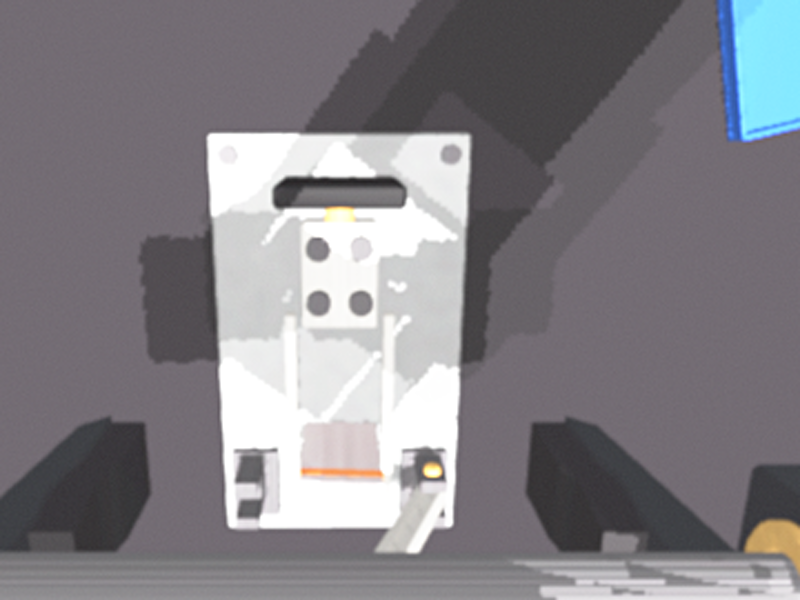

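```bash
python3 - <<'E'
from h import *
import pickle
C,im=pickle.load(open("w2.pkl","rb"))
w=lambda p,z:ray(C,(p[0]*.45+130-.3,p[1]*.45+60-.3),z)[:2]
c=np.array([w(p,.012) for p in[(208,134),(470,134),(452,527),(229,527)]])
print(c.round(4).tolist(),[np.linalg.norm(c[i]-c[i-1]).round(4) for i in range(4)])
a=(c[2]+c[3]-c[0]-c[1]);th=np.arctan2(a[1],a[0]);o=c.mean(0);X=np.array([np.cos(th),np.sin(th)]);Y=np.array([-X[1],X[0]])
print("th",th,"o",o)
for n,p,z in[("block",(303,328),.044),("block",(377,328),.044),("guide",(290,317),.022),("guide",(389,315),.022),("padback",(275,190),.076),("padback",(405,190),.076),("s4bot",(303,422),.012),("s4bot",(380,422),.012),("s4top",(302,477),.082),("s4top",(382,477),.082),("s4toporange",(302,472),.07),("hinge",(432,468),.05),("cheek1",(250,456),.052),("cheek1b",(250,472),.052),("cheek2",(250,488),.052),("cheek2",(250,500),.052),
("hingebox0",(415,450),.05),("hingebox1",(415,487),.05)]:
    q=w(p,z)-o;print(n,np.round([q@X,q@Y],4))
E
```

```text
[[0.4955, -0.2423], [0.4763, -0.1153], [0.6924, -0.0811], [0.7117, -0.2089]] [np.float64(0.2188), np.float64(0.1285), np.float64(0.2188), np.float64(0.1292)]
th 0.15496527757730472 o [ 0.59397794 -0.16190156]
block [-0.0197 -0.0178]
block [-0.0195  0.0179]
guide [-0.0193 -0.0255]
guide [-0.0202  0.0253]
padback [-0.0878 -0.0265]
padback [-0.0875  0.0269]
s4bot [ 0.0434 -0.0205]
s4bot [0.0436 0.022 ]
s4top [ 0.0399 -0.0176]
s4top [0.0401 0.0188]
s4toporange [ 0.0437 -0.0182]
hinge [0.0522 0.0461]
cheek1 [ 0.0441 -0.045 ]
cheek1b [ 0.053  -0.0454]
cheek2 [ 0.0619 -0.0457]
cheek2 [ 0.0687 -0.046 ]
hingebox0 [0.0422 0.0373]
hingebox1 [0.0628 0.0378]
```

```bash
python3 - <<'E'
import pickle,cv2
C,im=pickle.load(open("w2.pkl","rb"))
cv2.imwrite("pics/w2b.png",cv2.resize(im[190:310,220:350,::-1],(650,600),interpolation=cv2.INTER_CUBIC))
E
```

```text
(no output)
```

View pics/w2b.png

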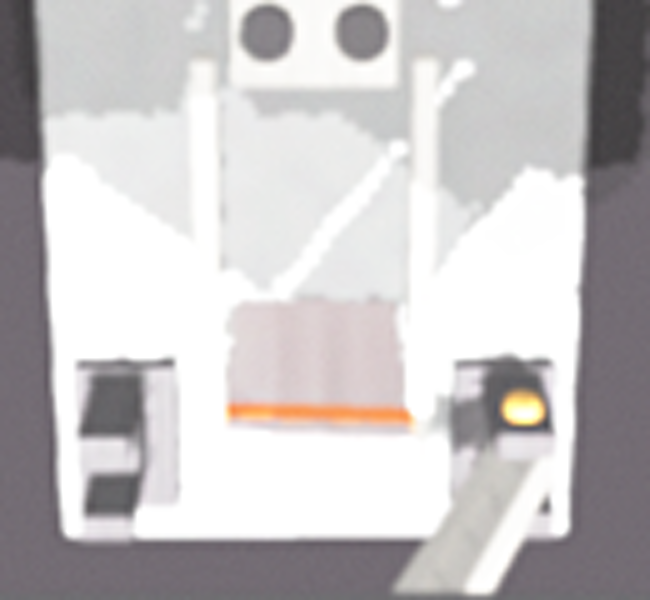

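The crops show the hinge pin (522,408), the fork cheeks (about y 432–465 and 515–540) and spacer4's robot-side face. They also show that the block's front edge is level with the start of the guides. The bar plane is at plate x≈66 mm and the block at −20 mm, so the gap is about 86 mm. That means three spacers in all, two of them from the tray. I'll lower the bar first.

```bash
cat >> h.py <<'E'
TH=.155;O=np.array([.594,-.162]);XJ=np.array([np.cos(TH),np.sin(TH)]);YJ=np.array([-XJ[1],XJ[0]])
def J(x,y,z): return [*(O+x*XJ+y*YJ),z]
def inJ():
    d=np.array(ctrl.get_state()["tcp_pos"]);q=d[:2]-O;print("J",np.round([q@XJ,q@YJ,d[2]],4))
E
python3 - <<'E'
from h import *
inJ();plan(J(.0723,.050,.22),TH)
a=None
for f in np.linspace(1.3,0,14):
    y=.048-.123*np.cos(f)+(.009+.015*np.sin(f))*np.sin(f);z=.04+.123*np.sin(f)+(.009+.015*np.sin(f))*np.cos(f)
    print(round(f,1),"rel [0,%.3f,%.3f]"%(y-.05,.22-z))
E
```

```text
J [-0.0396 -0.0014  0.2205]
travel [-0.1117, 0.0519, 0.0006] rot [-0.0, 0.0001, -0.0013]
1.3 rel [0,-0.012,0.055]
1.2 rel [0,-0.025,0.057]
1.1 rel [0,-0.038,0.060]
1.0 rel [0,-0.050,0.065]
0.9 rel [0,-0.062,0.071]
0.8 rel [0,-0.074,0.078]
0.7 rel [0,-0.084,0.086]
0.6 rel [0,-0.094,0.096]
0.5 rel [0,-0.102,0.107]
0.4 rel [0,-0.110,0.118]
0.3 rel [0,-0.116,0.131]
0.2 rel [0,-0.120,0.144]
0.1 rel [0,-0.123,0.157]
0.0 rel [0,-0.125,0.171]
```

drive_tool(travel=[[-0.112,0.052,0],[-0.112,0.052,0],[-0.112,0.052,0],[-0.112,0.052,0],[-0.112,0.052,0],[-0.112,0.052,0]], rot=[[0,0,-0.0013],[0,0,-0.0013],[0,0,-0.0013],[0,0,-0.0013],[0,0,-0.0013],[0,0,-0.0013]], hand=0, squeeze=10)

```text
t: 3.62
tcp_pos: [0.6575, -0.1034, 0.2208]
tool_rot: [[-0.988, -0.152, 0.0], [-0.152, 0.988, -0.0], [-0.0, -0.0, -1.0]]
contact_force: [0.4, 0.4, -0.6]
width: 0.0306
finger_force: 0.0
```

drive_tool(travel=[[0,0,0.03],[0,-0.012,0.055],[0,-0.025,0.057],[0,-0.038,0.06],[0,-0.05,0.065],[0,-0.062,0.071],[0,-0.074,0.078],[0,-0.084,0.086],[0,-0.094,0.096],[0,-0.102,0.107],[0,-0.11,0.118],[0,-0.116,0.131],[0,-0.12,0.144],[0,-0.123,0.157],[0,-0.125,0.165],[0,-0.125,0.171],[0,-0.125,0.173],[0,-0.125,0.173]], rot=[[0,0,0],[0,0,0],[0,0,0],[0,0,0],[0,0,0],[0,0,0],[0,0,0],[0,0,0],[0,0,0],[0,0,0],[0,0,0],[0,0,0],[0,0,0],[0,0,0],[0,0,0],[0,0,0],[0,0,0],[0,0,0]])

```text
t: 5.88
tcp_pos: [0.6773, -0.2263, 0.0493]
tool_rot: [[-0.988, -0.153, 0.001], [-0.153, 0.988, -0.001], [-0.001, -0.001, -1.0]]
contact_force: [-5.0, 1.6, 11.7]
width: 0.0005
finger_force: 5.3
```

```bash
python3 - <<'E'
from h import *
st();inJ()
im=ctrl.snapshot("side");cv2.imwrite("pics/s1.png",cv2.resize(im[180:320,270:400,::-1],(557,600),interpolation=cv2.INTER_CUBIC))
E
```

```text
{'t': 5.875, 'tcp_pos': [0.6773, -0.2263, 0.0493], 'joints': [-0.4876, 0.8254, 1.0223, -0.0005, 1.2923, -2.2117], 'contact_force': [-4.9968, 1.5716, 11.6556], 'width': 0.0005, 'finger_force': 5.324}
J [ 0.0723 -0.0764  0.0493]
```

View pics/s1.png

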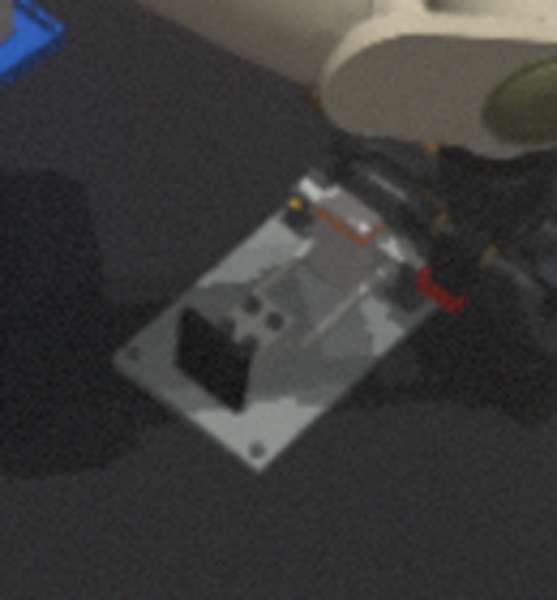

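The side view shows the bar down in its fork, with the red handle at (440,290). I read 11.7 N at z = 49 mm, which is the expected rest height. Next I'll fetch the far spacer.

```bash
python3 - <<'E'
from h import *
plan(J(.0723,-.0764,.16),TH)
plan([.592,.1905,.15],.22)
E
```

```text
travel [-0.0001, -0.0002, -0.1107] rot [-0.0004, 0.0003, -0.0005]
travel [0.0204, 0.4248, -0.1013] rot [-0.0004, 0.0003, -0.0212]
```

drive_tool(travel=[[0,0,-0.05],[0,0,-0.1],[0.0205,0.425,-0.1],[0.0205,0.425,-0.1],[0.0205,0.425,-0.1],[0.0205,0.425,-0.1],[0.0205,0.425,-0.1],[0.0205,0.425,-0.1],[0.0205,0.425,-0.1],[0.0205,0.425,-0.1],[0.0205,0.425,-0.1],[0.0205,0.425,-0.1],[0.0205,0.425,-0.1]], rot=[[0,0,0],[0,0,0],[0,0,-0.021],[0,0,-0.021],[0,0,-0.021],[0,0,-0.021],[0,0,-0.021],[0,0,-0.021],[0,0,-0.021],[0,0,-0.021],[0,0,-0.021],[0,0,-0.021],[0,0,-0.021]], hand=75)

```text
t: 7.55
tcp_pos: [0.5924, 0.1896, 0.1473]
tool_rot: [[-0.976, -0.216, 0.0], [-0.216, 0.976, -0.0], [-0.0, -0.0, -1.0]]
contact_force: [0.6, -0.1, -0.0]
width: 0.0749
finger_force: 0.0
```

```bash
python3 - <<'E'
from h import *
st();plan([.592,.1905,.035],.22)
E
```

```text
{'t': 7.55, 'tcp_pos': [0.5924, 0.1896, 0.1473], 'joints': [0.1197, 0.579, 1.2284, -0.0001, 1.3342, -1.6687], 'contact_force': [0.6031, -0.076, -0.022], 'width': 0.0749, 'finger_force': 0.0}
travel [0.0002, 0.001, 0.1123] rot [-0.0, 0.0, -0.0008]
```

Descend, grip, and lift.

drive_tool(travel=[[0,0.001,0.04],[0,0.001,0.08],[0,0.001,0.1],[0,0.001,0.112],[0,0.001,0.112],[0,0.001,0.112]], rot=[[0,0,0],[0,0,0],[0,0,0],[0,0,0],[0,0,0],[0,0,0]])

```text
t: 8.3
tcp_pos: [0.5924, 0.1916, 0.0363]
tool_rot: [[-0.976, -0.217, 0.002], [-0.217, 0.976, 0.0], [-0.002, -0.0, -1.0]]
contact_force: [0.2, -0.3, 1.0]
width: 0.075
finger_force: 0.0
```

drive_tool(travel=[[0,0,0],[0,0,0],[0,0,0],[0,0,0],[0,0,0],[0,0,0],[0,0,0],[0,0,0]], rot=[[0,0,0],[0,0,0],[0,0,0],[0,0,0],[0,0,0],[0,0,0],[0,0,0],[0,0,0]], hand=30, squeeze=25)

```text
t: 9.3
tcp_pos: [0.5919, 0.1916, 0.0354]
tool_rot: [[-0.976, -0.217, 0.0], [-0.217, 0.976, -0.0], [-0.0, -0.0, -1.0]]
contact_force: [-1.0, -1.9, 2.5]
width: 0.0402
finger_force: 24.8
```

drive_tool(travel=[[0,0,-0.03],[0,0,-0.08],[0,0,-0.115],[0,0,-0.115],[0,0,-0.115]], rot=[[0,0,0],[0,0,0],[0,0,0],[0,0,0],[0,0,0]])

```text
t: 9.93
tcp_pos: [0.591, 0.1916, 0.1484]
tool_rot: [[-0.976, -0.217, -0.003], [-0.217, 0.976, -0.0], [0.003, 0.0, -1.0]]
contact_force: [0.6, -0.1, -2.1]
width: 0.0402
finger_force: 24.8
```

```bash
python3 - <<'E'
from h import *
st();plan(J(.0315,0,.15),TH)
import pickle
C=cam("wrist");im=ctrl.snapshot("wrist");pickle.dump((C,im),open("w3.pkl","wb"))
cv2.imwrite("pics/w3.png",cv2.resize(im[:,:,::-1],(700,525)))
E
```

```text
{'t': 9.925, 'tcp_pos': [0.591, 0.1916, 0.1484], 'joints': [0.1232, 0.5781, 1.2266, 0.0002, 1.34, -1.6669], 'contact_force': [0.6186, -0.1427, -2.1468], 'width': 0.0402, 'finger_force': 24.7937}
travel [0.0426, -0.3478, -0.0017] rot [0.0001, -0.001, 0.0204]
```

View pics/w3.png

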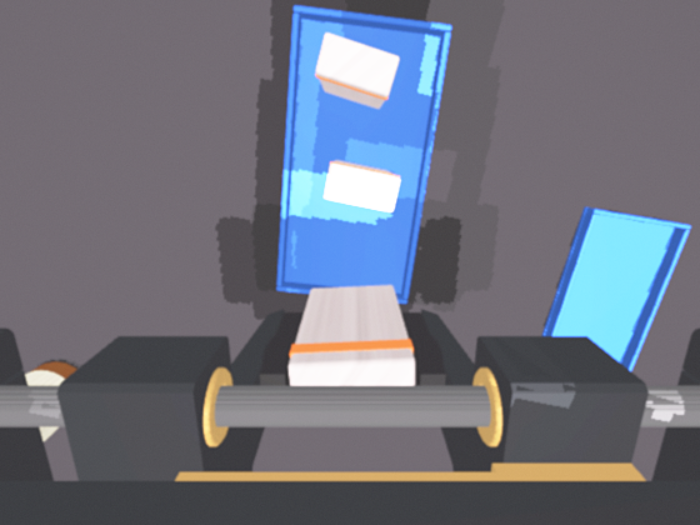

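```bash
python3 - <<'E'
from h import *
import pickle
C,im=pickle.load(open("w3.pkl","rb"))
s=ctrl.get_state();T=np.array(s["tool_rot"]);p=np.array(s["tcp_pos"])
for uv in[(289,357),(415,357),(290,345),(414,345)]:
    z=p[2]+(.0386 if uv[1]>350 else .030);q=ray(C,(uv[0]*.8,uv[1]*.8),z);print("tool",(T.T@(q-p)).round(4))
P=np.array([ray(C,(u*.8,v*.8),.074)[:2] for u,v in[(330,165),(400,177),(393,213),(323,198)]])
print(P.round(4).tolist(),P.mean(0))
hsv=cv2.cvtColor(im,cv2.COLOR_RGB2HSV)
m=((hsv[...,2]>225)&(hsv[...,1]<30)).astype(np.uint8)
n,l,ss,c=cv2.connectedComponentsWithStats(m)
for i in range(1,n):
    if ss[i,4]>250 and 240<ss[i,0]<330:
        pts=np.argwhere(l==i)[:,::-1]
        W=np.array([ray(C,q,.074)[:2] for q in pts]).astype(np.float32)
        r=cv2.minAreaRect(W*1000);print(ss[i],np.round(r[0],1),np.round(r[1],1),round(r[2],1))
E
```

```text
tool [ 0.0096 -0.0193 -0.0386]
tool [ 0.0096  0.0196 -0.0386]
tool [ 0.0091 -0.0203 -0.03  ]
tool [ 0.0091  0.0206 -0.03  ]
[[0.5323, 0.1665], [0.5302, 0.2055], [0.5504, 0.2066], [0.5507, 0.1662]] [0.54089894 0.18620713]
[ 253   26   66   51 2118] [480.6 169.7] [39.6 19.9] 86.0
[ 259  131   62   39 1734] [540.6 185.9] [20.6 40.7] 1.2
```

drive_tool(travel=[[0.0425,-0.348,-0.001],[0.0425,-0.348,-0.001],[0.0425,-0.348,-0.001],[0.0425,-0.348,-0.001],[0.0425,-0.348,-0.001],[0.0425,-0.348,-0.001],[0.0425,-0.348,-0.001],[0.0425,-0.348,-0.001],[0.0425,-0.348,-0.001],[0.0425,-0.348,-0.001],[0.0425,-0.348,-0.001]], rot=[[0,0,0.0205],[0,0,0.0205],[0,0,0.0205],[0,0,0.0205],[0,0,0.0205],[0,0,0.0205],[0,0,0.0205],[0,0,0.0205],[0,0,0.0205],[0,0,0.0205],[0,0,0.0205]])

```text
t: 11.35
tcp_pos: [0.6261, -0.1567, 0.1514]
tool_rot: [[-0.988, -0.155, 0.0], [-0.155, 0.988, -0.0], [-0.0, -0.0, -1.0]]
contact_force: [-0.3, -0.1, -1.7]
width: 0.0398
finger_force: 24.8
```

```bash
python3 - <<'E'
from h import *
st();inJ();plan(J(.0315,0,.0445),TH)
E
```

```text
{'t': 11.35, 'tcp_pos': [0.6261, -0.1567, 0.1514], 'joints': [-0.4284, 0.6144, 1.1469, -0.0, 1.3802, -2.1547], 'contact_force': [-0.3017, -0.1259, -1.7192], 'width': 0.0398, 'finger_force': 24.7935}
J [0.0325 0.0003 0.1514]
travel [0.001, -0.0002, 0.1069] rot [-0.0, 0.0, 0.0002]
```

drive_tool(travel=[[0.001,0,0.05],[0.001,0,0.085],[0.001,0,0.095],[0.001,0,0.101],[0.001,0,0.106],[0.001,0,0.107],[0.001,0,0.107]], rot=[[0,0,0],[0,0,0],[0,0,0],[0,0,0],[0,0,0],[0,0,0],[0,0,0]])

```text
t: 12.22
tcp_pos: [0.6252, -0.1575, 0.0446]
tool_rot: [[-0.988, -0.154, 0.001], [-0.154, 0.988, -0.0], [-0.001, -0.0, -1.0]]
contact_force: [-0.4, 0.3, -1.6]
width: 0.0398
finger_force: 25.0
```

```bash
python3 - <<'E'
from h import *
st();inJ()
E
```

```text
{'t': 12.225, 'tcp_pos': [0.6252, -0.1575, 0.0446], 'joints': [-0.4301, 0.7244, 1.2684, 0.0, 1.1482, -2.1557], 'contact_force': [-0.4086, 0.3032, -1.6459], 'width': 0.0398, 'finger_force': 24.9946}
J [ 0.0315 -0.0004  0.0446]
```

drive_tool(travel=[[0,0,0.001],[0,0,0.0015]], rot=[[0,0,0],[0,0,0]])

```text
t: 12.48
tcp_pos: [0.6251, -0.1575, 0.0429]
tool_rot: [[-0.988, -0.154, 0.0], [-0.154, 0.988, -0.0], [-0.0, -0.0, -1.0]]
contact_force: [-0.9, -1.1, -1.9]
width: 0.0397
finger_force: 25.0
```

drive_tool(travel=[[0,0,0],[0,0,0],[0,0,0],[0,0,0],[0,0,-0.03],[0,0,-0.07],[0,0,-0.11],[0,0,-0.11]], rot=[[0,0,0],[0,0,0],[0,0,0],[0,0,0],[0,0,0],[0,0,0],[0,0,0],[0,0,0]], hand=58)

```text
t: 13.48
tcp_pos: [0.6261, -0.1579, 0.1561]
tool_rot: [[-0.988, -0.154, 0.006], [-0.154, 0.988, -0.003], [-0.005, -0.004, -1.0]]
contact_force: [-0.1, 0.1, -0.7]
width: 0.058
finger_force: 0.0
```

```bash
python3 - <<'E'
from h import *
st();inJ();plan([.5406,.186,.15],.03)
E
```

```text
{'t': 13.475, 'tcp_pos': [0.6261, -0.1579, 0.1561], 'joints': [-0.43, 0.6083, 1.1442, -0.0, 1.3826, -2.1557], 'contact_force': [-0.1097, 0.0693, -0.6805], 'width': 0.058, 'finger_force': 0.0}
J [ 0.0324 -0.0009  0.1561]
travel [0.0315, 0.353, 0.0047] rot [-0.001, 0.0018, 0.0398]
```

drive_tool(travel=[[0.0315,0.353,0.003],[0.0315,0.353,0.003],[0.0315,0.353,0.003],[0.0315,0.353,0.003],[0.0315,0.353,0.003],[0.0315,0.353,0.003],[0.0315,0.353,0.003],[0.0315,0.353,0.003],[0.0315,0.353,0.003],[0.0315,0.353,0.003]], rot=[[0,0,0.04],[0,0,0.04],[0,0,0.04],[0,0,0.04],[0,0,0.04],[0,0,0.04],[0,0,0.04],[0,0,0.04],[0,0,0.04],[0,0,0.04]], hand=75)

```text
t: 14.72
tcp_pos: [0.5398, 0.1855, 0.1496]
tool_rot: [[-1.0, -0.028, -0.0], [-0.028, 1.0, -0.0], [0.0, -0.0, -1.0]]
contact_force: [0.4, -0.4, 0.2]
width: 0.0751
finger_force: 0.0
```

```bash
python3 - <<'E'
from h import *
st();plan([.5406,.186,.035],.03)
E
```

```text
{'t': 14.725, 'tcp_pos': [0.5398, 0.1855, 0.1496], 'joints': [0.1237, 0.4941, 1.3807, -0.0001, 1.267, -1.4747], 'contact_force': [0.3759, -0.4206, 0.1529], 'width': 0.0751, 'finger_force': 0.0}
travel [-0.0009, 0.0005, 0.1146] rot [-0.0, -0.0001, -0.0008]
```

drive_tool(travel=[[-0.001,0,0.04],[-0.001,0,0.08],[-0.001,0,0.1],[-0.001,0,0.1145],[-0.001,0,0.1145],[-0.001,0,0.1145]], rot=[[0,0,0],[0,0,0],[0,0,0],[0,0,0],[0,0,0],[0,0,0]])

```text
t: 15.48
tcp_pos: [0.541, 0.1865, 0.0361]
tool_rot: [[-1.0, -0.029, 0.002], [-0.029, 1.0, 0.0], [-0.002, 0.0, -1.0]]
contact_force: [-0.3, 0.3, 0.5]
width: 0.0747
finger_force: 0.0
```

drive_tool(travel=[[0,0,0],[0,0,0],[0,0,0],[0,0,0],[0,0,0],[0,0,0],[0,0,0],[0,0,0]], rot=[[0,0,0],[0,0,0],[0,0,0],[0,0,0],[0,0,0],[0,0,0],[0,0,0],[0,0,0]], hand=30, squeeze=25)

```text
t: 16.48
tcp_pos: [0.5405, 0.1865, 0.0353]
tool_rot: [[-1.0, -0.029, 0.0], [-0.029, 1.0, -0.0], [-0.0, -0.0, -1.0]]
contact_force: [-0.7, -1.1, 3.5]
width: 0.0395
finger_force: 25.0
```

drive_tool(travel=[[0,0,-0.03],[0,0,-0.08],[0,0,-0.115],[0,0,-0.115],[0,0,-0.115]], rot=[[0,0,0],[0,0,0],[0,0,0],[0,0,0],[0,0,0]])

```text
t: 17.1
tcp_pos: [0.5397, 0.1864, 0.1486]
tool_rot: [[-1.0, -0.029, -0.003], [-0.029, 1.0, -0.0], [0.003, -0.0, -1.0]]
contact_force: [0.6, 0.2, -3.0]
width: 0.04
finger_force: 25.0
```

```bash
python3 - <<'E'
from h import *
st();plan(J(.009,0,.15),TH)
E
```

```text
{'t': 17.1, 'tcp_pos': [0.5397, 0.1864, 0.1486], 'joints': [0.1253, 0.4966, 1.3796, 0.0001, 1.2683, -1.4746], 'contact_force': [0.6025, 0.1741, -3.0494], 'width': 0.04, 'finger_force': 24.9999}
travel [-0.0531, -0.3487, -0.0015] rot [-0.0, -0.0009, -0.0401]
```

drive_tool(travel=[[-0.053,-0.3485,-0.001],[-0.053,-0.3485,-0.001],[-0.053,-0.3485,-0.001],[-0.053,-0.3485,-0.001],[-0.053,-0.3485,-0.001],[-0.053,-0.3485,-0.001],[-0.053,-0.3485,-0.001],[-0.053,-0.3485,-0.001],[-0.053,-0.3485,-0.001],[-0.053,-0.3485,-0.001],[-0.053,-0.3485,-0.001]], rot=[[0,0,-0.04],[0,0,-0.04],[0,0,-0.04],[0,0,-0.04],[0,0,-0.04],[0,0,-0.04],[0,0,-0.04],[0,0,-0.04],[0,0,-0.04],[0,0,-0.04],[0,0,-0.04]])

```text
t: 18.48
tcp_pos: [0.6036, -0.1597, 0.1514]
tool_rot: [[-0.988, -0.155, 0.0], [-0.155, 0.988, -0.0], [-0.0, -0.0, -1.0]]
contact_force: [0.2, 0.3, -1.9]
width: 0.0397
finger_force: 25.0
```

```bash
python3 - <<'E'
from h import *
st();inJ();plan(J(.009,0,.0445),TH)
im=ctrl.snapshot("wrist");cv2.imwrite("pics/w4.png",cv2.resize(im[:,:,::-1],(700,525)))
E
```

```text
{'t': 18.475, 'tcp_pos': [0.6036, -0.1597, 0.1514], 'joints': [-0.448, 0.5792, 1.2151, -0.0, 1.3472, -2.1744], 'contact_force': [0.2381, 0.2572, -1.9296], 'width': 0.0397, 'finger_force': 24.9998}
J [0.0099 0.0008 0.1514]
travel [0.0009, -0.0008, 0.1069] rot [-0.0, 0.0, 0.0002]
```

View pics/w4.png

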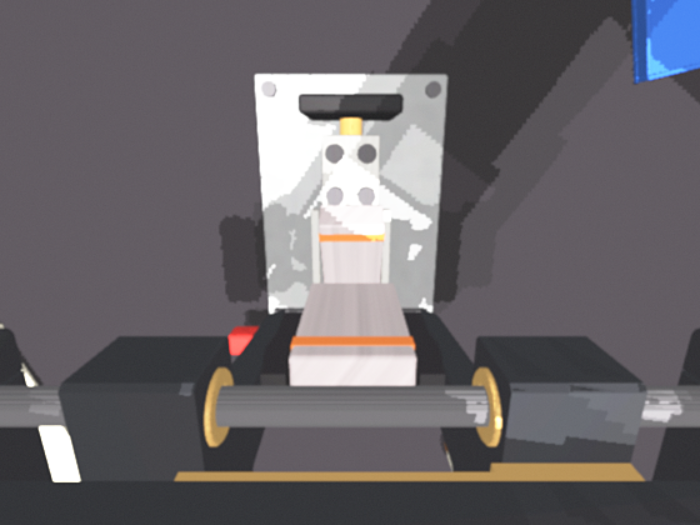

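```bash
python3 - <<'E'
from h import *
C=cam("wrist")
for n,x,z in[("B near bot",.0215,.012),("B near top",.0215,.082),("B far top",.0415,.082),("s4 near top",.0435,.082),("s4 far top",.0635,.082),("block front top",-.0196,.044),("block front bot",-.0196,.014),("plate far",.11,.012),("B far bot",.0415,.012)]:
    print(n,(proj(C,J(x,0,z))/.8).round(0))
im=ctrl.snapshot("wrist");cv2.imwrite("pics/w5.png",cv2.resize(im[140:260,220:350,::-1],(650,600),interpolation=cv2.INTER_CUBIC))
E
```

```text
B near bot [351. 262.]
B near top [351. 295.]
B far top [351. 326.]
s4 near top [351. 329.]
s4 far top [351. 359.]
block front top [351. 215.]
block front bot [351. 208.]
plate far [351. 365.]
B far bot [351. 287.]
```

View pics/w5.png

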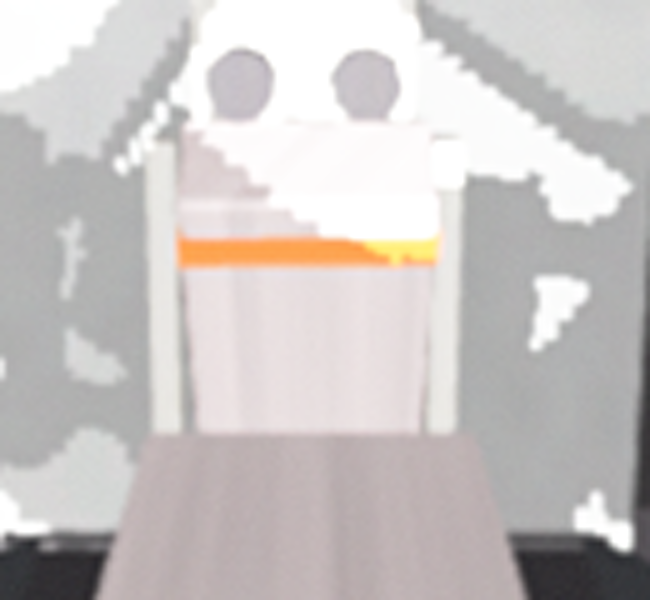

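The view shows the first placed spacer leaning back toward the block, with its orange band at crop (310,253). It is not standing, so I have to fix that before placing the second one. That was my tenth and last picture, so I'll measure its lean numerically.

```bash
python3 - <<'E'
from h import *
C=cam("wrist");K,R,t=C
im=ctrl.snapshot("wrist")
def pt(uv,d):
    q=np.linalg.inv(K)@np.array([uv[0],uv[1],1])*d;w=R.T@(q-t);e=w[:2]-O;return np.round([e@XJ,e@YJ,w[2]],4)
for y,a,b in[(164.4,180,440),(179,177,440),(190.5,178,440),(226,196,424)]:
    w=(b-a)/5;d=K[0,0]*.04/w;print(y,w,d.round(4),pt((220+(a+b)/10,y),d))
# left edge by row
g=im.astype(int)
hsv=cv2.cvtColor(im,cv2.COLOR_RGB2HSV)
for n in("wrist","side","top"):
    I=im if n=="wrist" else ctrl.snapshot(n);h=cv2.cvtColor(I,cv2.COLOR_RGB2HSV)
    m=((h[...,0]>5)&(h[...,0]<25)&(h[...,1]>(90 if n!="side" else 60))&(h[...,2]>70)).astype(np.uint8)
    N,l,s,c=cv2.connectedComponentsWithStats(m)
    print(n,[(s[i].tolist(),c[i].round(1).tolist()) for i in range(1,N) if 4<s[i,4]<2000])
c=cam("side");print({k:proj(c,J(*v)).round(1).tolist() for k,v in dict(s4band=(.0435,0,.07),bstand=(.0215,0,.07),block=(-.02,0,.044)).items()})
E
```

```text
164.4 52.0 0.2402 [-0.0278  0.0011  0.0567]
179 52.6 0.2374 [-0.0175  0.0008  0.0625]
190.5 52.4 0.2383 [-0.0089  0.0009  0.0641]
226 45.6 0.2739 [0.0288 0.0011 0.0382]
wrist [([272, 93, 19, 15, 104], [281.4, 98.8]), ([256, 187, 51, 7, 223], [277.6, 190.2]), ([231, 268, 102, 12, 816], [281.9, 272.6]), ([163, 294, 24, 64, 796], [171.9, 325.6]), ([378, 294, 24, 64, 754], [391.4, 325.8])]
side [([152, 36, 34, 44, 458], [171.7, 58.1]), ([165, 49, 13, 6, 28], [171.5, 51.2]), ([236, 191, 10, 7, 18], [240.7, 195.2]), ([365, 203, 5, 4, 9], [367.0, 204.8]), ([337, 212, 13, 9, 33], [343.0, 216.1]), ([356, 215, 4, 4, 7], [357.4, 216.4]), ([348, 232, 11, 6, 25], [352.9, 234.2]), ([331, 240, 12, 15, 35], [337.6, 246.3])]
top [([283, 122, 19, 9, 46], [291.4, 127.1]), ([343, 183, 7, 2, 10], [345.6, 183.5]), ([349, 190, 8, 3, 17], [352.4, 191.2])]
{'s4band': [348.8, 232.3], 'bstand': [344.0, 236.6], 'block': [333.9, 250.3]}
```

```bash
python3 - <<'E'
from h import *
C=cam("wrist");s=ctrl.get_state();T=np.array(s["tool_rot"]);p=np.array(s["tcp_pos"])
for x in(.006,.008,.0096,.012):print(x,[(proj(C,p+T@np.array([x,0,z]))/.8).round(1).tolist() for z in(-.0386,.0314,.034)])
print(C[1].T@-C[2], (T.T@(-C[1].T@C[2]-p)).round(4))
plan([.5406,.1865,.15],.03)
E
```

```text
0.006 [[351.3, 368.1], [351.5, 289.6], [351.5, 287.7]]
0.008 [[351.3, 362.4], [351.5, 285.7], [351.5, 283.9]]
0.0096 [[351.2, 357.8], [351.5, 282.5], [351.5, 280.8]]
0.012 [[351.2, 350.8], [351.5, 277.8], [351.5, 276.1]]
[ 0.53278704 -0.17107205  0.29694069] [ 0.0716  0.0002 -0.1457]
travel [0.0088, 0.3523, 0.0013] rot [-0.0, 0.0, 0.0397]
```

drive_tool(travel=[[0.009,0.352,0.001],[0.009,0.352,0.001],[0.009,0.352,0.001],[0.009,0.352,0.001],[0.009,0.352,0.001],[0.009,0.352,0.001],[0.009,0.352,0.001],[0.009,0.352,0.001],[0.009,0.352,0.001],[0.009,0.352,0.001],[0.009,0.352,0.05],[0.009,0.352,0.09],[0.009,0.352,0.108],[0.009,0.352,0.113],[0.009,0.352,0.115],[0.009,0.352,0.116],[0.009,0.352,0.116]], rot=[[0,0,0.04],[0,0,0.04],[0,0,0.04],[0,0,0.04],[0,0,0.04],[0,0,0.04],[0,0,0.04],[0,0,0.04],[0,0,0.04],[0,0,0.04],[0,0,0.04],[0,0,0.04],[0,0,0.04],[0,0,0.04],[0,0,0.04],[0,0,0.04],[0,0,0.04]])

```text
t: 20.85
tcp_pos: [0.5407, 0.1861, 0.0358]
tool_rot: [[-1.0, -0.029, 0.001], [-0.029, 1.0, 0.0], [-0.001, 0.0, -1.0]]
contact_force: [0.0, 0.3, -1.7]
width: 0.0398
finger_force: 25.0
```

```bash
python3 - <<'E'
from h import *
st()
E
```

```text
{'t': 20.85, 'tcp_pos': [0.5407, 0.1861, 0.0358], 'joints': [0.1246, 0.6371, 1.5033, -0.0, 1.0001, -1.4753], 'contact_force': [0.0178, 0.3063, -1.6972], 'width': 0.0398, 'finger_force': 25.0}
```

Lower gently until it touches, then open slowly and check before lifting.

drive_tool(travel=[[0,0,0.0005],[0,0,0.001],[0,0,0.001]], rot=[[0,0,0],[0,0,0],[0,0,0]])

```text
t: 21.22
tcp_pos: [0.5407, 0.1862, 0.0354]
tool_rot: [[-1.0, -0.029, 0.001], [-0.029, 1.0, 0.0], [-0.001, 0.0, -1.0]]
contact_force: [-1.9, -1.1, 7.5]
width: 0.0401
finger_force: 25.0
```

drive_tool(travel=[[0,0,0],[0,0,0],[0,0,0],[0,0,0],[0,0,0],[0,0,0]], rot=[[0,0,0],[0,0,0],[0,0,0],[0,0,0],[0,0,0],[0,0,0]], hand=75)

```text
t: 21.98
tcp_pos: [0.5404, 0.1861, 0.0343]
tool_rot: [[-1.0, -0.029, 0.0], [-0.029, 1.0, -0.0], [-0.0, -0.0, -1.0]]
contact_force: [-0.1, 0.2, 0.5]
width: 0.0749
finger_force: 0.0
```

drive_tool(travel=[[0,0,-0.01],[0,0,-0.03],[0,0,-0.06],[0,0,-0.1],[0,0,-0.115],[0,0,-0.115]], rot=[[0,0,0],[0,0,0],[0,0,0],[0,0,0],[0,0,0],[0,0,0]])

```text
t: 22.72
tcp_pos: [0.5406, 0.1861, 0.1498]
tool_rot: [[-1.0, -0.029, 0.001], [-0.029, 1.0, 0.0], [-0.001, 0.0, -1.0]]
contact_force: [0.3, 0.4, -1.0]
width: 0.0749
finger_force: 0.0
```

```bash
cat >> h.py <<'E'
def bands():
    C=cam("wrist");im=ctrl.snapshot("wrist");h=cv2.cvtColor(im,cv2.COLOR_RGB2HSV)
    m=((h[...,0]>5)&(h[...,0]<25)&(h[...,1]>70)&(h[...,2]>70)).astype(np.uint8)
    N,l,s,c=cv2.connectedComponentsWithStats(m);return C,im,[(s[i].tolist(),c[i].round(1).tolist()) for i in range(1,N) if 15<s[i,4]<2000 and s[i,1]<285]
def white(C,im,z,lo=225):
    h=cv2.cvtColor(im,cv2.COLOR_RGB2HSV);n,l,ss,c=cv2.connectedComponentsWithStats(((h[...,2]>lo)&(h[...,1]<30)).astype(np.uint8))
    for i in range(1,n):
        if 250<ss[i,4]<6000 and ss[i,1]+ss[i,3]<290:
            W=np.array([ray(C,q,z)[:2] for q in np.argwhere(l==i)[:,::-1]]).astype(np.float32)
            r=cv2.minAreaRect(W*1000);print(ss[i],np.round(r[0],1),np.round(r[1],1),round(r[2],1))
E
python3 - <<'E'
from h import *
st();C,im,b=bands();print(b);white(C,im,.074)
print([proj(C,P).round(1).tolist() for P in([.5306,.186,.07],[.5306,.186,.074],[.5506,.186,.074])])
# tilt grasp: grasp point 55mm along axis
a=np.radians(30);g=np.array([.0395-.883*.055,.021+.469*.055]);zt=np.array([.5,-.866])
tcp=g+.0187*zt;print("grasp",g,"tcp",tcp,"above",tcp-.10*zt)
E
```

```text
{'t': 22.725, 'tcp_pos': [0.5406, 0.1861, 0.1498], 'joints': [0.1246, 0.4948, 1.3789, 0.0, 1.2664, -1.4753], 'contact_force': [0.2764, 0.3771, -1.0106], 'width': 0.0749, 'finger_force': 0.0}
[([256, 201, 52, 3, 154], [281.5, 202.0])]
[ 231  117   60   36 1739] [480.2 170.2] [40.3 20.7] 85.6
[ 255  204   54   27 1370] [539.6 186.6] [20.3 39.4] 1.6
[[281.2, 204.1], [281.2, 205.5], [280.5, 231.1]]
grasp [-0.009065  0.046795] tcp [0.000285  0.0306008] above [-0.049715   0.1172008]
```

```bash
python3 - <<'E'
from h import *
plan(J(-.05,0,.2),TH)
E
```

```text
travel [0.0059, -0.3557, -0.0513] rot [-0.0, -0.0003, -0.0401]
```

drive_tool(travel=[[0.006,-0.3555,-0.05],[0.006,-0.3555,-0.05],[0.006,-0.3555,-0.05],[0.006,-0.3555,-0.05],[0.006,-0.3555,-0.05],[0.006,-0.3555,-0.05],[0.006,-0.3555,-0.05],[0.006,-0.3555,-0.05],[0.006,-0.3555,-0.05],[0.006,-0.3555,-0.05]], rot=[[0,0,-0.04],[0,0,-0.04],[0,0,-0.04],[0,0,-0.04],[0,0,-0.04],[0,0,-0.04],[0,0,-0.04],[0,0,-0.04],[0,0,-0.04],[0,0,-0.04]])

```text
t: 24.02
tcp_pos: [0.5449, -0.1683, 0.1991]
tool_rot: [[-0.988, -0.156, -0.0], [-0.156, 0.988, 0.0], [0.0, 0.0, -1.0]]
contact_force: [0.8, 0.2, -0.1]
width: 0.0748
finger_force: 0.0
```

```bash
python3 - <<'E'
from h import *
st();inJ();C,im,b=bands();print(b)
import pickle;pickle.dump((C,im),open("w6.pkl","wb"))
g=cv2.cvtColor(im,cv2.COLOR_RGB2HSV)
x0=int(round(proj(C,J(0,0,.05))[0]))
for v in range(90,320,3):print(v,g[v,x0].tolist(),end=' ')
print()
K,R,t=C
# band left/right edges and depth by 40mm width
def pt(u,v,d):
    q=np.linalg.inv(K)@np.array([u,v,1])*d;w=R.T@(q-t);e=w[:2]-O;return np.round([e@XJ,e@YJ,w[2]],4)
for s,c in b: d=K[0,0]*.04/s[2];print(s,pt(c[0],c[1],d))
print("s4 exp",[proj(C,J(*v)).round(1).tolist() for v in[(.0435,0,.082),(.0635,0,.082),(.0435,0,.07)]])
E
```

```text
{'t': 24.025, 'tcp_pos': [0.5449, -0.1683, 0.1991], 'joints': [-0.5072, 0.4467, 1.3077, 0.0, 1.3876, -2.2343], 'contact_force': [0.8464, 0.233, -0.0906], 'width': 0.0748, 'finger_force': 0.0}
J [-0.0495  0.0013  0.1991]
[([273, 167, 15, 6, 29], [278.9, 168.7]), ([260, 237, 41, 4, 108], [281.8, 238.5])]
90 [146, 18, 116] 93 [146, 17, 118] 96 [147, 20, 116] 99 [155, 17, 88] 102 [150, 15, 83] 105 [155, 18, 86] 108 [156, 16, 82] 111 [145, 18, 83] 114 [162, 15, 84] 117 [150, 12, 82] 120 [150, 12, 84] 123 [155, 18, 83] 126 [156, 15, 84] 129 [150, 6, 137] 132 [0, 0, 255] 135 [0, 0, 255] 138 [0, 0, 255] 141 [0, 0, 255] 144 [0, 0, 255] 147 [0, 0, 255] 150 [60, 1, 248] 153 [158, 21, 48] 156 [150, 15, 51] 159 [160, 6, 118] 162 [162, 10, 123] 165 [135, 10, 107] 168 [30, 71, 255] 171 [30, 16, 255] 174 [15, 12, 247] 177 [20, 3, 250] 180 [20, 3, 250] 183 [20, 3, 250] 186 [15, 2, 250] 189 [30, 2, 250] 192 [30, 2, 250] 195 [30, 2, 250] 198 [30, 2, 250] 201 [30, 2, 250] 204 [30, 2, 250] 207 [20, 3, 250] 210 [20, 3, 250] 213 [20, 3, 250] 216 [20, 3, 249] 219 [177, 10, 237] 222 [0, 10, 236] 225 [176, 8, 241] 228 [0, 8, 241] 231 [0, 7, 245] 234 [0, 4, 251] 237 [22, 55, 255] 240 [22, 63, 255] 243 [150, 1, 254] 246 [0, 1, 254] 249 [0, 1, 254] 252 [0, 1, 254] 255 [0, 1, 254] 258 [0, 0, 255] 261 [0, 0, 255] 264 [0, 1, 254] 267 [0, 1, 254] 270 [0, 3, 254] 273 [3, 13, 221] 276 [0, 10, 226] 279 [177, 10, 226] 282 [174, 11, 226] 285 [173, 9, 225] 288 [175, 12, 228] 291 [14, 177, 251] 294 [3, 22, 225] 297 [0, 0, 255] 300 [0, 0, 255] 303 [0, 0, 255] 306 [0, 0, 255] 309 [2, 15, 231] 312 [150, 6, 122] 315 [135, 4, 121] 318 [135, 8, 136] 
[273, 167, 15, 6, 29] [ 0.0076 -0.0051 -0.4852]
[260, 237, 41, 4, 108] [-0.0087  0.0019  0.0603]
s4 exp [[279.8, 297.8], [279.8, 315.9], [279.9, 291.2]]
```

```bash
python3 - <<'E'
from h import *
C=cam("wrist");K,R,t=C
C5=(K,R,-R@np.array([.53278704,-.17107205,.29694069]))
for z in(.022,.026,.03,.034):print("s4 junction z",z,proj(C,J(.0435,0,z))[1].round(1))
for a in range(50,84,3):
    r=np.radians(a);c=np.array([.0435-.02*np.cos(r)+.02*np.cos(r),.012+.02*np.sin(r)]);u=np.array([-np.sin(r),np.cos(r)]);n=np.array([np.cos(r),np.sin(r)])
    T=c+.07*u;E=T-.02*n
    f=lambda CC,q:proj(CC,J(q[0],0,q[1]))[1].round(1)
    print(a,"T",T.round(4),"E",E.round(4),"w5 T(179)",f(C5,T),"E(164)",f(C5,E),"now T",f(C,T),"E(217?)",f(C,E),"band c(238.5)",f(C,T-.009*u),"junc(271.5)",f(C,c))
E
```

```text
s4 junction z 0.022 268.8
s4 junction z 0.026 270.4
s4 junction z 0.03 272.1
s4 junction z 0.034 273.8
50 T [-0.0101  0.0723] E [-0.023  0.057] w5 T(179) 191.5 E(164) 170.8 now T 241.8 E(217?) 223.5 band c(238.5) 246.1 junc(271.5) 271.0
53 T [-0.0124  0.0701] E [-0.0244  0.0541] w5 T(179) 187.9 E(164) 168.4 now T 238.6 E(217?) 221.1 band c(238.5) 243.5 junc(271.5) 271.2
56 T [-0.0145  0.0677] E [-0.0257  0.0511] w5 T(179) 184.4 E(164) 166.2 now T 235.6 E(217?) 219.0 band c(238.5) 240.9 junc(271.5) 271.5
59 T [-0.0165  0.0652] E [-0.0268  0.0481] w5 T(179) 181.1 E(164) 164.2 now T 232.7 E(217?) 217.0 band c(238.5) 238.5 junc(271.5) 271.7
62 T [-0.0183  0.0625] E [-0.0277  0.0449] w5 T(179) 178.1 E(164) 162.6 now T 230.0 E(217?) 215.2 band c(238.5) 236.1 junc(271.5) 271.9
65 T [-0.0199  0.0597] E [-0.0284  0.0416] w5 T(179) 175.3 E(164) 161.2 now T 227.4 E(217?) 213.5 band c(238.5) 233.9 junc(271.5) 272.1
68 T [-0.0214  0.0568] E [-0.0289  0.0382] w5 T(179) 172.8 E(164) 160.0 now T 224.9 E(217?) 212.1 band c(238.5) 231.8 junc(271.5) 272.3
71 T [-0.0227  0.0537] E [-0.0292  0.0348] w5 T(179) 170.5 E(164) 159.1 now T 222.7 E(217?) 210.9 band c(238.5) 229.8 junc(271.5) 272.5
74 T [-0.0238  0.0505] E [-0.0293  0.0313] w5 T(179) 168.5 E(164) 158.5 now T 220.6 E(217?) 209.8 band c(238.5) 228.0 junc(271.5) 272.6
77 T [-0.0247  0.0472] E [-0.0292  0.0277] w5 T(179) 166.7 E(164) 158.1 now T 218.7 E(217?) 209.0 band c(238.5) 226.3 junc(271.5) 272.7
80 T [-0.0254  0.0439] E [-0.0289  0.0242] w5 T(179) 165.2 E(164) 157.9 now T 217.0 E(217?) 208.3 band c(238.5) 224.8 junc(271.5) 272.8
83 T [-0.026   0.0404] E [-0.0284  0.0205] w5 T(179) 163.9 E(164) 158.0 now T 215.5 E(217?) 207.8 band c(238.5) 223.4 junc(271.5) 272.9
```

The fit says the spacer leans 60° from vertical, resting on the block's bolts with its foot against spacer4, which hasn't moved. I'll grip it with the tool tilted 30°, lift it and turn it upright.

drive_tool(travel=[[0,0,0.01],[-0.003,0,0.02],[-0.006,0,0.03],[-0.0105,0,0.06],[-0.0105,0,0.098],[-0.0105,0,0.098],[-0.03,0,0.132],[-0.043,0,0.154],[-0.05,0,0.166],[-0.05,0,0.166],[-0.05,0,0.166]], rot=[[0,-0.055,0],[0,-0.11,0],[0,-0.1667,0],[0,-0.1667,0],[0,-0.1667,0],[0,-0.1667,0],[0,-0.1667,0],[0,-0.1667,0],[0,-0.1667,0],[0,-0.1667,0],[0,-0.1667,0]])

```text
t: 25.45
tcp_pos: [0.598, -0.1608, 0.0379]
tool_rot: [[-0.86, -0.151, 0.488], [-0.131, 0.989, 0.074], [-0.494, -0.001, -0.87]]
contact_force: [0.4, 0.2, -0.2]
width: 0.075
finger_force: 0.0
```

```bash
python3 - <<'E'
from h import *
st();inJ();print(ctrl.get_state()["tool_rot"])
E
```

```text
{'t': 25.45, 'tcp_pos': [0.598, -0.1608, 0.0379], 'joints': [-0.5934, 0.6114, 1.7095, 0.7104, 0.5378, -2.8829], 'contact_force': [0.3775, 0.2075, -0.2282], 'width': 0.075, 'finger_force': 0.0}
J [0.0041 0.0006 0.0379]
[[-8.59613601e-01 -1.50640958e-01  4.88233304e-01]
 [-1.31411618e-01  9.88588176e-01  7.36505591e-02]
 [-4.93756462e-01 -8.48506053e-04 -8.69599814e-01]]
```

drive_tool(travel=[[0,0,0],[0,0,0],[0,0,0],[0,0,0],[0,0,0],[0,0,0]], rot=[[0,0.003,0],[0,0.005,0],[0,0.005,0],[0,0.005,0],[0,0.005,0],[0,0.005,0]], hand=30, squeeze=30)

```text
t: 26.2
tcp_pos: [0.5979, -0.1606, 0.0368]
tool_rot: [[-0.868, -0.151, 0.474], [-0.132, 0.989, 0.072], [-0.479, -0.0, -0.878]]
contact_force: [-0.9, 0.2, 1.9]
width: 0.0396
finger_force: 30.0
```

```bash
python3 - <<'E'
from h import *
st();inJ()
s=ctrl.get_state();T=np.array(s["tool_rot"]);p=np.array(s["tcp_pos"])
for n,x,z in[("lift",-.007,.06),("up",-.02,.15)]:
    print(n,(T.T@(np.array(J(x,0,z))-p)).round(4))
print(np.degrees(np.arcsin(T[2,0])))
E
```

```text
{'t': 26.2, 'tcp_pos': [0.5979, -0.1606, 0.0368], 'joints': [-0.5884, 0.6132, 1.6998, 0.6699, 0.5469, -2.8409], 'contact_force': [-0.8777, 0.192, 1.9328], 'width': 0.0396, 'finger_force': 29.9976}
J [0.0041 0.0007 0.0368]
lift [-0.0014 -0.0008 -0.0256]
up [-0.0331 -0.0008 -0.1109]
-28.627059634030072
```

drive_tool(travel=[[-0.001,0,-0.013],[-0.0015,0,-0.0255],[-0.015,0,-0.065],[-0.033,0,-0.111],[-0.033,0,-0.111],[-0.033,0,-0.111],[-0.033,0,-0.111],[-0.033,0,-0.111],[-0.033,0,-0.111]], rot=[[0,0,0],[0,0,0],[0,0.02,0],[0,0.06,0],[0,0.1,0],[0,0.14,0],[0,0.159,0],[0,0.159,0],[0,0.159,0]])

```text
t: 27.32
tcp_pos: [0.5735, -0.1643, 0.1502]
tool_rot: [[-0.989, -0.15, 0.001], [-0.15, 0.989, 0.0], [-0.001, 0.0, -1.0]]
contact_force: [0.7, -0.5, -2.5]
width: 0.0397
finger_force: 30.0
```

```bash
python3 - <<'E'
from h import *
st();inJ();C,im,b=bands();print(b);h=cv2.cvtColor(im,cv2.COLOR_RGB2HSV)
print([ (v,h[v,281].tolist()) for v in range(200,310,4)])
s=ctrl.get_state();T=np.array(s["tool_rot"]);p=np.array(s["tcp_pos"])
# predicted band rows for held spacer at lean a (towards tool +x) pivot at grasp point
for a in(20,25,28,32,36,40):
    r=np.radians(a);u=np.array([np.sin(r),0,-np.cos(r)]);n=np.array([-np.cos(r),0,-np.sin(r)]) # u: axis up, n: far face normal
    # grasp relation: at grip, axis point at 50mm+; grasp off-axis 7mm along n
    gp=np.array([0,0,-.0187]);axis0=gp-.007*n-.050*u
    f=lambda q:proj(C,p+T@q)[1].round(1)
    top=axis0+.07*u
    print(a,"near top",f(top-.01*n),"far top",f(top+.01*n),"band near",f(top-.01*n-.009*u),"near bot",f(axis0-.01*n))
E
```

```text
{'t': 27.325, 'tcp_pos': [0.5735, -0.1643, 0.1502], 'joints': [-0.4775, 0.5344, 1.3038, 0.0006, 1.3028, -2.1993], 'contact_force': [0.7463, -0.5005, -2.4865], 'width': 0.0397, 'finger_force': 29.9978}
J [-0.0206  0.0009  0.1502]
[([272, 136, 17, 5, 23], [281.4, 136.7])]
[(200, [23, 4, 243]), (204, [23, 4, 244]), (208, [26, 8, 219]), (212, [0, 1, 185]), (216, [60, 1, 185]), (220, [120, 1, 184]), (224, [0, 0, 182]), (228, [30, 1, 183]), (232, [120, 1, 214]), (236, [90, 1, 218]), (240, [60, 1, 220]), (244, [0, 0, 215]), (248, [176, 7, 245]), (252, [177, 9, 242]), (256, [177, 10, 239]), (260, [176, 8, 242]), (264, [0, 8, 241]), (268, [176, 7, 246]), (272, [175, 6, 247]), (276, [0, 6, 247]), (280, [0, 6, 248]), (284, [0, 6, 247]), (288, [175, 6, 247]), (292, [0, 6, 245]), (296, [176, 19, 202]), (300, [0, 2, 255]), (304, [0, 1, 255]), (308, [0, 3, 255])]
20 near top 247.2 far top 298.8 band near 246.1 near bot 240.9
25 near top 242.8 far top 294.3 band near 243.8 near bot 248.0
28 near top 240.4 far top 291.6 band near 242.6 near bot 252.3
32 near top 237.4 far top 287.9 band near 241.2 near bot 258.1
36 near top 234.7 far top 284.2 band near 240.0 near bot 264.0
40 near top 232.3 far top 280.5 band near 239.1 near bot 270.0
```

drive_tool(travel=[[-0.01,-0.001,0],[-0.03,-0.001,0],[-0.045,-0.001,0],[-0.045,-0.001,0],[-0.045,-0.001,0],[-0.045,-0.001,0]], rot=[[0,0.04,0.001],[0,0.08,0.001],[0,0.111,0.001],[0,0.111,0.001],[0,0.111,0.001],[0,0.111,0.001]])

```text
t: 28.12
tcp_pos: [0.6179, -0.1589, 0.1508]
tool_rot: [[-0.93, -0.147, -0.336], [-0.138, 0.989, -0.051], [0.34, -0.001, -0.94]]
contact_force: [0.1, -0.6, -2.4]
width: 0.0396
finger_force: 30.0
```

```bash
python3 - <<'E'
from h import *
st();inJ();C=cam("wrist");im=ctrl.snapshot("wrist");h=cv2.cvtColor(im,cv2.COLOR_RGB2HSV)
print([ (v,h[v,281].tolist()) for v in range(230,330,3)])
s=ctrl.get_state();T=np.array(s["tool_rot"]);p=np.array(s["tcp_pos"]);print(T.round(3).tolist())
# side view bands: compare to predicted
Cs=cam("side");S=ctrl.snapshot("side");h=cv2.cvtColor(S,cv2.COLOR_RGB2HSV)
m=((h[...,0]>3)&(h[...,0]<20)&(h[...,1]>80)&(h[...,2]>60)).astype(np.uint8)
N,l,q,c=cv2.connectedComponentsWithStats(m);print([(q[i].tolist(),c[i].round(1).tolist()) for i in range(1,N) if q[i,4]>5 and 300<q[i,0]<400])
E
```

```text
{'t': 28.125, 'tcp_pos': [0.6179, -0.1589, 0.1508], 'joints': [-0.3699, 0.7544, 0.9105, -0.1734, 1.778, -2.0979], 'contact_force': [0.0546, -0.6171, -2.4026], 'width': 0.0396, 'finger_force': 29.9976}
J [ 0.0241 -0.0006  0.1508]
[(230, [90, 1, 195]), (233, [105, 3, 193]), (236, [105, 3, 165]), (239, [120, 2, 160]), (242, [60, 2, 162]), (245, [177, 14, 183]), (248, [177, 10, 233]), (251, [177, 10, 230]), (254, [177, 11, 226]), (257, [177, 10, 226]), (260, [0, 10, 228]), (263, [0, 10, 228]), (266, [0, 10, 230]), (269, [177, 10, 234]), (272, [173, 10, 236]), (275, [177, 10, 235]), (278, [0, 8, 235]), (281, [0, 9, 236]), (284, [0, 9, 236]), (287, [0, 9, 236]), (290, [177, 10, 236]), (293, [177, 13, 221]), (296, [176, 7, 245]), (299, [176, 8, 243]), (302, [176, 8, 243]), (305, [0, 10, 234]), (308, [23, 6, 169]), (311, [120, 8, 93]), (314, [150, 5, 102]), (317, [135, 5, 110]), (320, [135, 10, 106]), (323, [150, 7, 108]), (326, [140, 7, 117]), (329, [150, 4, 119])]
[[-0.93, -0.147, -0.337], [-0.138, 0.989, -0.051], [0.34, -0.001, -0.94]]
[([342, 184, 5, 4, 8], [344.5, 185.5]), ([348, 187, 11, 8, 25], [352.7, 191.3]), ([360, 195, 5, 4, 9], [362.2, 196.7]), ([348, 204, 7, 3, 12], [351.1, 205.2]), ([341, 211, 15, 9, 26], [348.2, 215.6]), ([344, 229, 15, 8, 28], [351.1, 233.1])]
```

drive_tool(travel=[[-0.01,0,0.028],[-0.022,0,0.06],[-0.029,0,0.08],[-0.032,0,0.0885],[-0.0335,0,0.0925],[-0.034,0,0.094],[-0.034,0,0.094]], rot=[[0,0,0],[0,0,0],[0,0,0],[0,0,0],[0,0,0],[0,0,0],[0,0,0]])

```text
t: 29.1
tcp_pos: [0.616, -0.1592, 0.0521]
tool_rot: [[-0.928, -0.146, -0.343], [-0.137, 0.989, -0.051], [0.347, -0.001, -0.938]]
contact_force: [-15.2, -0.5, 9.5]
width: 0.0398
finger_force: 30.0
```

```bash
python3 - <<'E'
from h import *
st();inJ()
E
```

```text
{'t': 29.1, 'tcp_pos': [0.616, -0.1592, 0.0521], 'joints': [-0.3702, 0.8441, 1.0211, -0.1728, 1.5871, -2.0635], 'contact_force': [-15.2329, -0.4516, 9.5118], 'width': 0.0398, 'finger_force': 30.0045}
J [ 0.0222 -0.0006  0.0521]
```

drive_tool(travel=[[0.0035,0,-0.0094],[0.0087,0,-0.0235],[0.02,0,-0.0193],[0.02,0,-0.0193],[0.02,0,-0.0193],[0.02,0,-0.0193]], rot=[[0,0,0],[0,0,0],[0,0.03,0],[0,0.0556,0],[0,0.0556,0],[0,0.0556,0]])

```text
t: 29.85
tcp_pos: [0.6066, -0.1603, 0.0755]
tool_rot: [[-0.858, -0.148, -0.492], [-0.128, 0.989, -0.074], [0.498, -0.001, -0.867]]
contact_force: [-0.0, 0.6, -1.4]
width: 0.0398
finger_force: 30.0
```

```bash
python3 - <<'E'
from h import *
st();inJ();C=cam("wrist");im=ctrl.snapshot("wrist");h=cv2.cvtColor(im,cv2.COLOR_RGB2HSV)
s=ctrl.get_state();T=np.array(s["tool_rot"]);p=np.array(s["tcp_pos"]);print("tilt",np.degrees(np.arcsin(T[2,0])))
g=cv2.cvtColor(im,cv2.COLOR_RGB2GRAY)
for u in(270,281,292):print(u,[int(x) for x in g[200:320:3,u]])
print("down in tool",(T.T@[0,0,-1]).round(3),"jig+x in tool",(T.T@[*XJ,0]).round(3))
for a in(20,24,28,32,36,40):
    r=np.radians(a);u=np.array([np.sin(r),0,-np.cos(r)]);n=np.array([-np.cos(r),0,-np.sin(r)])
    axis0=np.array([0,0,-.0187])-.007*n-.050*u;f=lambda q:proj(C,p+T@q)[1].round(1);top=axis0+.07*u
    print(a,"near top",f(top-.01*n),"far top",f(top+.01*n))
E
```

```text
{'t': 29.85, 'tcp_pos': [0.6066, -0.1603, 0.0755], 'joints': [-0.3506, 0.8831, 0.9127, -0.248, 1.8051, -2.0706], 'contact_force': [-0.0221, 0.5761, -1.3783], 'width': 0.0398, 'finger_force': 29.9973}
J [ 0.0127 -0.0003  0.0755]
tilt 29.86620221774762
270 [226, 227, 225, 254, 255, 255, 255, 255, 255, 255, 255, 254, 255, 254, 254, 254, 254, 255, 225, 226, 227, 228, 227, 227, 227, 226, 227, 227, 228, 227, 225, 227, 199, 196, 193, 194, 146, 77, 86, 92]
281 [227, 226, 225, 254, 254, 254, 254, 254, 254, 254, 254, 254, 254, 254, 255, 236, 226, 226, 225, 225, 224, 225, 225, 225, 226, 225, 226, 227, 226, 225, 191, 193, 192, 192, 193, 193, 144, 74, 85, 90]
292 [226, 226, 225, 254, 254, 254, 254, 254, 254, 254, 254, 254, 254, 254, 254, 255, 224, 225, 225, 226, 226, 226, 225, 197, 191, 194, 193, 193, 191, 191, 192, 192, 193, 195, 192, 192, 144, 75, 86, 92]
down in tool [-0.498  0.001  0.867] jig+x in tool [-0.867  0.007 -0.498]
20 near top 246.3 far top 297.5
24 near top 242.7 far top 294.0
28 near top 239.4 far top 290.4
32 near top 236.5 far top 286.7
36 near top 233.8 far top 283.0
40 near top 231.5 far top 279.3
```

drive_tool(travel=[[-0.005,0,0.0087],[-0.01,0,0.0173],[-0.012,0,0.0208],[-0.0125,0,0.0217],[-0.0125,0,0.0217]], rot=[[0,0,0],[0,0,0],[0,0,0],[0,0,0],[0,0,0]])

```text
t: 30.52
tcp_pos: [0.6064, -0.1604, 0.05]
tool_rot: [[-0.857, -0.148, -0.494], [-0.128, 0.989, -0.074], [0.5, -0.001, -0.866]]
contact_force: [-1.0, 0.7, -2.4]
width: 0.0398
finger_force: 30.0
```

```bash
python3 - <<'E'
from h import *
st();inJ()
E
```

```text
{'t': 30.525, 'tcp_pos': [0.6064, -0.1604, 0.05], 'joints': [-0.3505, 0.9096, 0.9324, -0.2463, 1.7623, -2.0592], 'contact_force': [-1.0222, 0.7099, -2.3752], 'width': 0.0398, 'finger_force': 29.9973}
J [ 0.0125 -0.0003  0.05  ]
```

Not touching yet, so I'll lower in small steps.

drive_tool(travel=[[-0.0005,0,0.0009],[-0.001,0,0.0018],[-0.0015,0,0.0026],[-0.0015,0,0.0026]], rot=[[0,0,0],[0,0,0],[0,0,0],[0,0,0]])

```text
t: 31.02
tcp_pos: [0.6063, -0.1603, 0.0469]
tool_rot: [[-0.857, -0.148, -0.494], [-0.128, 0.989, -0.074], [0.5, -0.0, -0.866]]
contact_force: [-0.6, -0.2, -2.7]
width: 0.0399
finger_force: 30.0
```

drive_tool(travel=[[-0.0005,0,0.0009],[-0.001,0,0.0018],[-0.001,0,0.0018]], rot=[[0,0,0],[0,0,0],[0,0,0]])

```text
t: 31.4
tcp_pos: [0.6063, -0.1604, 0.0448]
tool_rot: [[-0.857, -0.148, -0.494], [-0.128, 0.989, -0.074], [0.5, -0.0, -0.866]]
contact_force: [-0.3, -0.3, -1.5]
width: 0.0398
finger_force: 30.0
```

drive_tool(travel=[[-0.0005,0,0.0009],[-0.0005,0,0.0009]], rot=[[0,0,0],[0,0,0]])

```text
t: 31.65
tcp_pos: [0.6063, -0.1603, 0.0438]
tool_rot: [[-0.857, -0.148, -0.494], [-0.128, 0.989, -0.074], [0.5, -0.0, -0.866]]
contact_force: [0.2, -0.5, -2.6]
width: 0.0397
finger_force: 30.0
```

drive_tool(travel=[[-0.0005,0,0.0009],[-0.0005,0,0.0009]], rot=[[0,0,0],[0,0,0]])

```text
t: 31.9
tcp_pos: [0.6063, -0.1603, 0.0428]
tool_rot: [[-0.857, -0.148, -0.494], [-0.128, 0.989, -0.074], [0.5, -0.0, -0.866]]
contact_force: [0.3, -0.1, -2.7]
width: 0.0396
finger_force: 30.0
```

drive_tool(travel=[[-0.001,0,0.0017],[-0.001,0,0.0017]], rot=[[0,0,0],[0,0,0]])

```text
t: 32.15
tcp_pos: [0.6062, -0.1603, 0.0407]
tool_rot: [[-0.857, -0.148, -0.495], [-0.128, 0.989, -0.074], [0.5, -0.0, -0.866]]
contact_force: [0.4, -0.7, -2.4]
width: 0.0398
finger_force: 30.0
```

drive_tool(travel=[[-0.0005,0,0.0009],[-0.0005,0,0.0009]], rot=[[0,0,0],[0,0,0]])

```text
t: 32.4
tcp_pos: [0.6062, -0.1603, 0.0398]
tool_rot: [[-0.857, -0.148, -0.494], [-0.128, 0.989, -0.074], [0.5, -0.0, -0.866]]
contact_force: [-0.1, 0.2, -1.8]
width: 0.0399
finger_force: 30.0
```

```bash
python3 - <<'E'
from h import *
inJ();im=ctrl.snapshot("wrist");h=cv2.cvtColor(im,cv2.COLOR_RGB2HSV)
for v in range(190,322,3):
    print(v,' '.join("%3d%s"%(h[v,u,2],'*' if h[v,u,1]>35 and 5<h[v,u,0]<30 else ' ') for u in range(220,345,6)))
E
```

```text
J [ 0.0124 -0.0002  0.0398]
190 232  231  232  254  255  255  254  254  255  255  255  255  255  255  255  255  255  255  228  219  155 
193 231  232  231  253  255  255  254  254  255  255  255  255  255  255  255  255  255  255  228  157  155 
196 230  232  232  255* 255* 255* 255* 255* 255* 255* 255* 255* 255* 255* 255* 255* 255* 255* 248* 154  154 
199 229  230  231  255* 255* 255* 255* 255* 255* 255* 255* 255* 255* 255* 255* 255* 255* 255* 250  156  156 
202 228  230  231  255* 255* 255* 255* 255* 255* 255* 255* 255* 255* 255* 255* 255* 255* 255* 225* 153  155 
205 229  232  232  255* 255* 255* 255* 255* 255* 255* 255* 255* 255* 255* 255* 255* 255* 255* 180* 155  156 
208 229  230  230  255* 255* 255* 255* 255* 255* 255* 255* 255* 255* 255* 255* 255* 255* 255* 171* 153  156 
211 229  231  230  243  255  255  254  254  255  255  255  255  255  255  255  255  254  255  163  155  157 
214 229  231  230  249  255  255  254  254  255  255  254  255  255  255  255  255  254  255  183  156  156 
217 229  231  232  251  255  255  254  254  255  255  255  255  255  255  255  255  254  25
[... 3022 characters left out ...]
3  191  191  193  189  185  173   31   34   52 
304  75   75   33  140  189  192  195  189  194  194  191  194  191  191  194  187  186  176   32   29   51 
307  51   56   37  170  182  184  184  178  182  184  183  183  180  182  183  180  177  165   85   39   51 
310  73   82   79   78   77   67   67   67   66   65   68   65   66   70   69   67   68   67   70   72   72 
313 101  102  101   86   85   87   87   86   83   84   86   86   85   86   85   85   84   85   86   87   84 
316  97   98   97   98   84   83   83   82   81   83   80   83   82   80   83   84   83   82   82   82   81 
319 102  101  102  101   91   84   86   85   84   85   86   84   85   85   85   84   86   85   85   86   86
```

```bash
python3 - <<'E'
from h import *
C=cam("wrist");im=ctrl.snapshot("wrist");h=cv2.cvtColor(im,cv2.COLOR_RGB2HSV).astype(int);K,R,t=C
s=ctrl.get_state();T=np.array(s["tool_rot"]);p=np.array(s["tcp_pos"])
print("cy",K[1,2])
for v in(150,160,170,175,180,185,190,203,220,240,265,280,290,304):
    r=h[v];g=np.abs(np.diff(r[:,2]))
    e=[int(u) for u in range(215,350) if g[u]>12];print(v,e,r[281].tolist())
def pt(u,v,d): return (T.T@(R.T@(np.linalg.inv(K)@np.array([u,v,1])*d-t)-p)).round(4)
for v,w in((202,89),(202,92),(202,86),(290,84),(304,82)):
    print(v,w,pt(281,v,K[0,0]*.04/w))
E
```

```text
cy 210.20081500668246
150 [247, 312] [0, 0, 254]
160 [247, 312, 313, 349] [0, 0, 254]
170 [247, 251, 252, 270, 271, 289, 290, 308, 309, 310, 313, 345, 346] [0, 1, 255]
175 [247, 249, 250, 272, 287, 288, 310, 311, 341, 342] [18, 5, 246]
180 [325, 338, 339] [173, 4, 254]
185 [236, 326, 334, 335] [0, 0, 254]
190 [236, 326, 333, 334, 335] [0, 1, 255]
203 [235, 327, 328] [23, 143, 255]
220 [232, 323, 324, 327, 328] [150, 1, 254]
240 [231, 232, 310, 311, 312, 324, 328, 329, 335, 348] [0, 1, 254]
265 [238, 239, 264, 293, 294, 322, 323, 324, 325] [6, 11, 223]
280 [238, 239, 240, 254, 283, 322, 323, 324, 325] [0, 11, 224]
290 [238, 239, 240, 241, 243, 248, 278, 279, 321, 322, 323, 324] [0, 16, 187]
304 [228, 229, 236, 237, 238, 239, 241, 324, 325, 326, 327] [178, 17, 191]
202 89 [ 0.0356  0.     -0.0107]
202 92 [ 0.0367  0.     -0.0152]
202 86 [ 0.0343  0.     -0.006 ]
290 84 [-0.0068  0.     -0.0145]
304 82 [-0.0153  0.     -0.0132]
```

The tool image shows the band at rows 195–210 and the broad face seen square-on. So the spacer turned in my grip and still leans back at about 60° in the world frame. I'll set it back on its lean and regrip near its top with the tool vertical. Then I'll swing it upright about its foot with a light grip.

drive_tool(travel=[[0.003,0,0.003],[0.0052,0,0.0075],[0.0052,0,0.011],[0.0052,0,0.011]], rot=[[0,0,0],[0,0,0],[0,0,0],[0,0,0]])

```text
t: 33.0
tcp_pos: [0.5981, -0.1618, 0.0342]
tool_rot: [[-0.86, -0.148, -0.489], [-0.128, 0.989, -0.075], [0.495, -0.002, -0.869]]
contact_force: [9.0, 2.2, 4.2]
width: 0.0396
finger_force: 30.0
```

drive_tool(travel=[[0,0,0],[0,0,0],[0,0,0],[0,0,-0.02],[0,0,-0.05],[0,0,-0.09],[0,0,-0.09]], rot=[[0,0,0],[0,0,0],[0,0,0],[0,0,0],[0,0,0],[0,0,0],[0,0,0]], hand=60)

```text
t: 33.88
tcp_pos: [0.6422, -0.1553, 0.1129]
tool_rot: [[-0.859, -0.148, -0.49], [-0.127, 0.989, -0.076], [0.496, -0.003, -0.868]]
contact_force: [-0.5, -0.6, -0.6]
width: 0.06
finger_force: 0.0
```

```bash
python3 - <<'E'
from h import *
st();inJ();s=ctrl.get_state();T=np.array(s["tool_rot"]);p=np.array(s["tcp_pos"])
plan(J(-.05,0,.17),TH)
E
```

```text
{'t': 33.875, 'tcp_pos': [0.6422, -0.1553, 0.1129], 'joints': [-0.3281, 0.9141, 0.7287, -0.2507, 1.956, -2.0871], 'contact_force': [-0.4806, -0.5608, -0.6152], 'width': 0.06, 'finger_force': 0.0}
J [ 0.0487 -0.0008  0.1129]
travel [0.114, -0.0, -0.0007] rot [-0.0004, -0.1651, -0.0022]
```

drive_tool(travel=[[0.03,0,-0.04],[0.06,0,-0.02],[0.09,0,-0.01],[0.114,0,-0.001],[0.114,0,-0.001],[0.114,0,-0.001],[0.114,0,-0.001]], rot=[[0,-0.03,0],[0,-0.08,-0.001],[0,-0.13,-0.002],[0,-0.165,-0.002],[0,-0.165,-0.002],[0,-0.165,-0.002],[0,-0.165,-0.002]], hand=75)

```text
t: 34.75
tcp_pos: [0.5445, -0.1695, 0.1679]
tool_rot: [[-0.988, -0.154, -0.006], [-0.154, 0.988, 0.001], [0.006, 0.002, -1.0]]
contact_force: [0.9, -0.1, -0.0]
width: 0.0752
finger_force: 0.0
```

```bash
python3 - <<'E'
from h import *
st();inJ();C=cam("wrist");im=ctrl.snapshot("wrist");h=cv2.cvtColor(im,cv2.COLOR_RGB2HSV)
m=((h[...,0]>5)&(h[...,0]<30)&(h[...,1]>30)&(h[...,2]>70)).astype(np.uint8);N,l,q,c=cv2.connectedComponentsWithStats(m)
print([(q[i].tolist(),c[i].round(1).tolist()) for i in range(1,N) if q[i,4]>15])
for v in range(180,322,3):
    print(v,' '.join("%3d%s"%(h[v,u,2],'*' if m[v,u] else ' ') for u in range(244,325,6)))
print("s4",[proj(C,J(*v)).round(1).tolist() for v in[(.0435,0,.07),(.0465,0,.07)]])
f=lambda q:proj(C,J(q[0],0,q[1]))[1].round(1)
for x in(.0335,.0385,.0435):
  for a in(52,56,60,64,68,75):
    r=np.radians(a);c=np.array([x,.012+.02*np.sin(r)]);u=np.array([-np.sin(r),np.cos(r)]);n=np.array([np.cos(r),np.sin(r)]);T=c+.07*u
    print(x,a,"E",f(T-.02*n),(T-.02*n).round(3),"T",f(T),"band",f(T-.009*u),"c",f(c))
E
```

```text
{'t': 34.75, 'tcp_pos': [0.5445, -0.1695, 0.1679], 'joints': [-0.5082, 0.4773, 1.3517, -0.0026, 1.3183, -2.2332], 'contact_force': [0.9321, -0.0701, -0.0489], 'width': 0.0752, 'finger_force': 0.0}
J [-0.0501  0.0002  0.1679]
[([273, 174, 17, 8, 74], [280.0, 176.8]), ([258, 247, 47, 5, 176], [282.1, 249.1]), ([85, 293, 39, 66, 1282], [100.6, 325.6]), ([440, 293, 39, 66, 1158], [461.9, 325.4]), ([324, 302, 10, 8, 58], [328.4, 305.3]), ([220, 366, 340, 20, 4023], [408.9, 379.1])]
180 208  208  207  199  199  228* 255* 255* 222  219  255  255  255  204 
183 208  208  208  249  250  250  249  255  255  255  202  226  199  206 
186 206  207  206  248  246  250  250  248  255  255  204  202  202  204 
189 209  207  209  249  128  180  250  244  127  248  206  203  205  206 
192 210  206  207  246  136  128  250  177  137  178  206  204  203  208 
195 207  205  205  226  138  134  249  172  136  155  208  205  207  207 
198 206  207  206  249  139  149  249  228  134  227  204  206  206  206 
201 208  208  204  249  200  250  249  250  195  252  205  204  205  203 
204 208  206  204  249  25
[... 3367 characters left out ...]
5] T 249.3 band 254.3 c 282.5
0.0385 56 E 225.8 [-0.031  0.051] T 244.7 band 250.4 c 282.9
0.0385 60 E 222.8 [-0.032  0.047] T 240.3 band 246.7 c 283.3
0.0385 64 E 220.3 [-0.033  0.043] T 236.3 band 243.3 c 283.6
0.0385 68 E 218.0 [-0.034  0.038] T 232.6 band 240.1 c 283.9
0.0385 75 E 215.1 [-0.034  0.03 ] T 226.9 band 235.1 c 284.3
0.0435 52 E 234.5 [-0.024  0.055] T 254.8 band 259.6 c 286.9
0.0435 56 E 231.1 [-0.026  0.051] T 250.1 band 255.7 c 287.3
0.0435 60 E 228.1 [-0.027  0.047] T 245.8 band 252.0 c 287.7
0.0435 64 E 225.4 [-0.028  0.043] T 241.7 band 248.5 c 288.0
0.0435 68 E 223.2 [-0.029  0.038] T 237.9 band 245.3 c 288.3
0.0435 75 E 220.1 [-0.029  0.03 ] T 232.2 band 240.2 c 288.7
```

drive_tool(travel=[[-0.02,0,0.03],[-0.035,0,0.07],[-0.035,0,0.11],[-0.035,0,0.13],[-0.035,0,0.136],[-0.035,0,0.136],[-0.035,0,0.136]], rot=[[0,0,0],[0,0,0],[0,0,0],[0,0,0],[0,0,0],[0,0,0],[0,0,0]], hand=70)

```text
t: 35.67
tcp_pos: [0.5782, -0.1644, 0.0335]
tool_rot: [[-0.988, -0.154, -0.004], [-0.154, 0.988, -0.0], [0.004, 0.0, -1.0]]
contact_force: [-0.3, 0.3, 0.2]
width: 0.07
finger_force: 0.0
```

drive_tool(travel=[[0,0,0],[0,0,0],[0,0,0],[0,0,0],[0,0,0],[0,0,0]], rot=[[0,0,0],[0,0,0],[0,0,0],[0,0,0],[0,0,0],[0,0,0]], hand=30, squeeze=8)

```text
t: 36.42
tcp_pos: [0.5776, -0.1643, 0.0326]
tool_rot: [[-0.988, -0.154, -0.005], [-0.154, 0.988, 0.0], [0.005, 0.001, -1.0]]
contact_force: [-0.1, -0.1, 1.8]
width: 0.0398
finger_force: 8.0
```

```bash
python3 - <<'E'
from h import *
st();inJ()
E
```

```text
{'t': 36.425, 'tcp_pos': [0.5776, -0.1643, 0.0326], 'joints': [-0.4731, 0.6808, 1.4143, -0.0024, 1.051, -2.1969], 'contact_force': [-0.0833, -0.1192, 1.8147], 'width': 0.0398, 'finger_force': 7.9713}
J [-0.0165  0.0003  0.0326]
```

drive_tool(travel=[[-0.003,0,-0.001],[-0.006,0,-0.004],[-0.0115,0,-0.0105],[-0.016,0,-0.014],[-0.022,0,-0.0175],[-0.028,0,-0.02],[-0.0345,0,-0.021],[-0.04,0,-0.021],[-0.044,0,-0.021],[-0.047,0,-0.0205],[-0.049,0,-0.02],[-0.049,0,-0.02]], rot=[[0,0,0],[0,0,0],[0,0,0],[0,0,0],[0,0,0],[0,0,0],[0,0,0],[0,0,0],[0,0,0],[0,0,0],[0,0,0],[0,0,0]])

```text
t: 37.92
tcp_pos: [0.625, -0.1568, 0.0521]
tool_rot: [[-0.988, -0.153, -0.008], [-0.153, 0.988, 0.001], [0.008, 0.002, -1.0]]
contact_force: [-8.8, -1.2, 2.5]
width: 0.0396
finger_force: 8.0
```

```bash
cat >> h.py <<'E'
def dump(v0,v1,dv=3,u0=232,u1=330):
    C=cam("wrist");im=ctrl.snapshot("wrist");h=cv2.cvtColor(im,cv2.COLOR_RGB2HSV)
    for v in range(v0,v1,dv): print(v,' '.join("%3d%s"%(h[v,u,2],'*' if h[v,u,1]>30 and 5<h[v,u,0]<30 else ' ') for u in range(u0,u1,7)))
    return C
E
python3 - <<'E'
from h import *
st();inJ();C=dump(200,312)
s=ctrl.get_state();T=np.array(s["tool_rot"]);p=np.array(s["tcp_pos"])
for a in(-5,0,5,10,20,30):
    r=np.radians(a);u=np.array([np.sin(r),0,-np.cos(r)]);n=np.array([-np.cos(r),0,-np.sin(r)]);b=np.array([0,0,-.0187])-.0585*u;t=b+.07*u
    f=lambda q:proj(C,p+T@q)[1].round(1);print(a,"nearbot",f(b-.01*n),"band near",f(t-.01*n-.009*u),"near top",f(t-.01*n),"far top",f(t+.01*n))
E
```

```text
{'t': 37.925, 'tcp_pos': [0.625, -0.1568, 0.0521], 'joints': [-0.428, 0.7182, 1.2559, -0.0032, 1.1755, -2.1516], 'contact_force': [-8.8107, -1.1824, 2.4923], 'width': 0.0396, 'finger_force': 7.9998}
J [0.0314 0.0004 0.0521]
200 169  187  137  136  135  135  133  130  222  220  219  219  218  196 
203 163  186  136  135  134  134  134  134  148  198  220  218  218  187 
206 159  188  136  136  134  133  134  133  135  134  221  219  188  188 
209 153  188  136  135  135  133  131  132  135  133  131  148  130  190 
212 154  189  135  135  134  136  136  133  132  134  132  134  132  191 
215 149  185  135  134  132  134  134  133  133  133  134  135  132  190 
218 147  186  136  134  132  133  136  134  132  134  134  134  132  189 
221 143  185  135  135  136  133  135  134  131  134  135  133  132  190 
224 141  187  135  135  134  133  133  134  131  132  134  136  131  191 
227 142  185  135  135  135  133  135  134  133  134  135  135  129  191 
230 138  188  139  135  135  134  135  137  135  134  136  135  131  191 
233 135  185  136  134  133  133  137  136  133  135  138  133
[... 1605 characters left out ...]
213  200  206  210  209  205  204 
302 125  205  203  207  206  207  211  205  201  212  211  207  203  206 
305 101  202  208  206  205  207  214  199  201  210  210  202  207  210 
308  85  150  153  155  151  155  159  149  155  155  156  151  153  155 
311  76   75   73   76   73   76   73   75   77   77   76   73   75   75 
-5 nearbot 213.8 band near 266.4 near top 278.1 far top 317.5
0 nearbot 221.0 band near 264.9 near top 274.8 far top 316.8
5 nearbot 228.4 band near 263.7 near top 271.6 far top 315.9
10 nearbot 235.9 band near 262.5 near top 268.6 far top 314.7
20 nearbot 251.5 band near 260.8 near top 263.0 far top 311.4
30 nearbot 267.5 band near 259.8 near top 258.1 far top 307.1
```

The spacer is now nearly upright (near face from row 235 to row 295) and pressing lightly on spacer4. I'll back off 4 mm and lower it to the floor.

drive_tool(travel=[[0.003,0,0],[0.005,0,0],[0.005,0,0.002],[0.005,0,0.003],[0.005,0,0.003]], rot=[[0,0,0],[0,0,0],[0,0,0],[0,0,0],[0,0,0]])

```text
t: 38.6
tcp_pos: [0.6212, -0.1574, 0.0492]
tool_rot: [[-0.988, -0.154, -0.005], [-0.154, 0.988, 0.0], [0.005, 0.001, -1.0]]
contact_force: [0.3, -1.0, -1.9]
width: 0.0401
finger_force: 8.0
```

drive_tool(travel=[[0,0,0.001],[0,0,0.002],[0,0,0.002]], rot=[[0,0,0],[0,0,0],[0,0,0]])

```text
t: 38.98
tcp_pos: [0.6211, -0.1574, 0.0472]
tool_rot: [[-0.988, -0.154, -0.005], [-0.154, 0.988, 0.0], [0.005, 0.001, -1.0]]
contact_force: [0.2, -0.3, -1.2]
width: 0.04
finger_force: 8.0
```

```bash
python3 - <<'E'
from h import *
st();inJ();C=dump(210,310,2,246,310)
s=ctrl.get_state();T=np.array(s["tool_rot"]);p=np.array(s["tcp_pos"])
E
```

```text
{'t': 38.975, 'tcp_pos': [0.6211, -0.1574, 0.0472], 'joints': [-0.4319, 0.7177, 1.2744, -0.002, 1.1545, -2.1561], 'contact_force': [0.2107, -0.2977, -1.2443], 'width': 0.04, 'finger_force': 7.9996}
J [0.0275 0.0003 0.0472]
210 135  136  136  134  131  136  134  135  134  159 
212 137  137  133  132  132  135  134  135  133  131 
214 138  137  134  132  132  132  135  133  136  134 
216 135  137  136  135  132  132  134  134  136  134 
218 135  136  134  133  132  130  135  136  134  134 
220 134  133  134  133  135  132  134  136  133  134 
222 135  133  134  135  131  134  132  134  133  134 
224 136  136  134  133  133  132  131  134  132  135 
226 135  134  132  135  134  132  130  132  132  135 
228 137  135  134  134  133  132  131  131  133  136 
230 134  137  137  134  135  134  131  134  135  134 
232 135  136  132  134  134  135  131  132  133  137 
234 136  142  137  139  139  141  137  139  139  141 
236 136  150  146  144  147  152  145  149  150  149 
238 135  149  143  146  145  151  143  149  148  150 
240 134  149  141  145  147  151  142  149  149  148 
242 136  149 
[... 1121 characters left out ...]
284 189* 188* 188* 189* 188* 190* 191* 188* 190* 188*
286 187* 189* 196* 195* 196* 196* 194* 193* 197* 196*
288 144  143  147  150  150  151  143  143  150  149 
290 147  147  146  146  146  148  138  142  147  146 
292 147  146  146  144  149  149  142  142  146  147 
294 154  157  156  154  158  160  153  149  157  156 
296 182  187  183  185  187  189  176  179  187  184 
298 196  203  199  199  203  208  192  199  203  203 
300 202  207  208  206  211  211  201  209  211  209 
302 203  208  206  207  209  204  200  211  211  208 
304 204  204  206  206  211  200  200  212  209  203 
306 208  207  207  209  216  198  203  209  209  204 
308 152  153  152  155  157  147  155  156  156  153
```

drive_tool(travel=[[0,0,0.001],[0,0,0.002],[0,0,0.002]], rot=[[0,0,0],[0,0,0],[0,0,0]])

```text
t: 39.4
tcp_pos: [0.6211, -0.1574, 0.0452]
tool_rot: [[-0.988, -0.154, -0.005], [-0.154, 0.988, 0.0], [0.005, 0.001, -1.0]]
contact_force: [-0.3, 0.1, -1.2]
width: 0.0398
finger_force: 8.0
```

drive_tool(travel=[[0,0,0.001],[0,0,0.0015],[0,0,0.0015]], rot=[[0,0,0],[0,0,0],[0,0,0]])

```text
t: 39.78
tcp_pos: [0.6213, -0.1575, 0.0444]
tool_rot: [[-0.988, -0.154, -0.005], [-0.154, 0.988, 0.0], [0.004, 0.001, -1.0]]
contact_force: [-0.4, 1.0, 4.5]
width: 0.0397
finger_force: 8.0
```

drive_tool(travel=[[0,0,0],[0,0,0],[0,0,0],[0,0,0]], rot=[[0,0,0],[0,0,0],[0,0,0],[0,0,0]], hand=60)

```text
t: 40.28
tcp_pos: [0.6211, -0.1575, 0.0437]
tool_rot: [[-0.988, -0.154, -0.005], [-0.154, 0.988, 0.0], [0.005, 0.001, -1.0]]
contact_force: [0.2, -0.5, -0.6]
width: 0.0604
finger_force: 0.0
```

```bash
python3 - <<'E'
from h import *
st();inJ();C=dump(214,310,3,260,300)
for cx in(.0275,.0325,.0355):print(cx,[proj(C,J(cx+d,0,z))[1].round(1) for d,z in((-.01,.012),(-.01,.073),(-.01,.082),(.01,.082))])
E
```

```text
{'t': 40.275, 'tcp_pos': [0.6211, -0.1575, 0.0437], 'joints': [-0.432, 0.7219, 1.2773, -0.002, 1.1473, -2.1561], 'contact_force': [0.1961, -0.4703, -0.5788], 'width': 0.0604, 'finger_force': 0.0}
J [0.0275 0.0003 0.0437]
214 134  132  131  134  135  136 
217 135  136  133  132  134  135 
220 134  135  134  133  133  135 
223 134  135  134  132  132  135 
226 133  134  135  133  132  132 
229 134  134  136  132  131  131 
232 133  134  135  134  131  133 
235 142  140  143  144  140  145 
238 145  144  147  151  143  149 
241 143  144  145  151  144  148 
244 144  143  145  151  142  149 
247 144  144  145  149  140  151 
250 144  144  146  150  141  148 
253 145  145  144  151  139  147 
256 145  145  145  148  139  145 
259 146  146  145  149  140  146 
262 147  142  147  150  140  146 
265 146  145  146  148  141  144 
268 148  146  146  150  139  143 
271 148  145  147  149  139  145 
274 147  145  147  148  138  145 
277 145  145  146  149  138  140 
280 169* 167* 169* 169* 164* 167*
283 187* 188* 186* 188* 189* 188*
286 188* 188* 188* 187* 187* 189*
289 150  149  152  151  142  142 
292 147  146  147  149  140  142 
295 152  152  153  156  147  147 
298 190  191  192  195  181  185 
301 205  204  212  212  200  207 
304 206  206  212  204  201  210 
307 194  197  199  189  193  197 
0.0275 [np.float64(225.4), np.float64(273.3), np.float64(284.3), np.float64(328.7)]
0.0325 [np.float64(233.3), np.float64(284.1), np.float64(295.8), np.float64(339.2)]
0.0355 [np.float64(237.9), np.float64(290.5), np.float64(302.6), np.float64(345.4)]
```

drive_tool(travel=[[0,0,-0.004],[0,0,-0.012],[0,0,-0.025],[0,0,-0.045],[0,0,-0.07],[0,0,-0.1],[0,0,-0.107],[0,0,-0.107]], rot=[[0,0,0],[0,0,0],[0,0,0],[0,0,0],[0,0,0],[0,0,0],[0,0,0],[0,0,0]])

```text
t: 41.32
tcp_pos: [0.6216, -0.1575, 0.1508]
tool_rot: [[-0.988, -0.154, -0.005], [-0.154, 0.988, 0.0], [0.005, 0.001, -1.0]]
contact_force: [0.5, 0.4, 0.6]
width: 0.0601
finger_force: 0.0
```

```bash
python3 - <<'E'
from h import *
st();inJ();C,im,b=bands();print(b);print([(z,proj(C,J(.0228,0,z))[1].round(1)) for z in(.012,.073,.082)])
plan([.540,.1865,.15],.03)
E
```

```text
{'t': 41.325, 'tcp_pos': [0.6216, -0.1575, 0.1508], 'joints': [-0.4317, 0.6099, 1.1573, -0.0018, 1.3789, -2.1562], 'contact_force': [0.5071, 0.4131, 0.5643], 'width': 0.0601, 'finger_force': 0.0}
J [0.028  0.0002 0.1508]
[([271, 68, 20, 16, 112], [282.8, 73.8]), ([255, 210, 54, 5, 166], [281.5, 211.1]), ([330, 236, 11, 8, 74], [335.0, 239.5]), ([255, 241, 53, 3, 109], [281.2, 241.5])]
[(0.012, np.float64(193.1)), (0.073, np.float64(211.5)), (0.082, np.float64(215.1))]
travel [0.0276, 0.3523, 0.0008] rot [0.0005, -0.002, 0.0395]
```

drive_tool(travel=[[0.0275,0.352,0.001],[0.0275,0.352,0.001],[0.0275,0.352,0.001],[0.0275,0.352,0.001],[0.0275,0.352,0.001],[0.0275,0.352,0.001],[0.0275,0.352,0.001],[0.0275,0.352,0.001],[0.0275,0.352,0.001],[0.0275,0.352,0.04],[0.0275,0.352,0.08],[0.0275,0.352,0.105],[0.0275,0.352,0.1155],[0.0275,0.352,0.1155],[0.0275,0.352,0.1155]], rot=[[0,-0.0015,0.0395],[0,-0.0015,0.0395],[0,-0.0015,0.0395],[0,-0.0015,0.0395],[0,-0.0015,0.0395],[0,-0.0015,0.0395],[0,-0.0015,0.0395],[0,-0.0015,0.0395],[0,-0.0015,0.0395],[0,-0.0015,0.0395],[0,-0.0015,0.0395],[0,-0.0015,0.0395],[0,-0.0015,0.0395],[0,-0.0015,0.0395],[0,-0.0015,0.0395]], hand=75)

```text
t: 43.25
tcp_pos: [0.5405, 0.186, 0.0369]
tool_rot: [[-1.0, -0.03, 0.001], [-0.03, 1.0, 0.001], [-0.001, 0.001, -1.0]]
contact_force: [0.3, 0.1, -0.4]
width: 0.0746
finger_force: 0.0
```

drive_tool(travel=[[0,0,0],[0,0,0],[0,0,0],[0,0,0],[0,0,0],[0,0,0]], rot=[[0,0,0],[0,0,0],[0,0,0],[0,0,0],[0,0,0],[0,0,0]], hand=30, squeeze=25)

```text
t: 44.0
tcp_pos: [0.5399, 0.1862, 0.036]
tool_rot: [[-1.0, -0.03, -0.0], [-0.03, 1.0, 0.001], [0.0, 0.001, -1.0]]
contact_force: [-0.0, -0.3, 2.1]
width: 0.0399
finger_force: 25.0
```

drive_tool(travel=[[0,0,-0.03],[0,0,-0.08],[0,0,-0.115],[0,0,-0.115]], rot=[[0,0,0],[0,0,0],[0,0,0],[0,0,0]])

```text
t: 44.5
tcp_pos: [0.5407, 0.1862, 0.1527]
tool_rot: [[-1.0, -0.03, 0.004], [-0.03, 1.0, 0.001], [-0.004, 0.001, -1.0]]
contact_force: [0.5, -0.1, -2.3]
width: 0.0397
finger_force: 25.0
```

```bash
python3 - <<'E'
from h import *
st();plan(J(.006,0,.15),TH)
E
```

```text
{'t': 44.5, 'tcp_pos': [0.5407, 0.1862, 0.1527], 'joints': [0.1243, 0.4909, 1.3763, 0.0009, 1.2703, -1.4768], 'contact_force': [0.5411, -0.1303, -2.3241], 'width': 0.0397, 'finger_force': 24.9995}
travel [-0.0487, -0.3489, 0.0025] rot [0.0003, 0.0013, -0.0398]
```

drive_tool(travel=[[-0.0475,-0.349,0.001],[-0.0475,-0.349,0.001],[-0.0475,-0.349,0.001],[-0.0475,-0.349,0.001],[-0.0475,-0.349,0.001],[-0.0475,-0.349,0.001],[-0.0475,-0.349,0.001],[-0.0475,-0.349,0.001],[-0.0475,-0.349,0.001],[-0.0475,-0.349,0.001]], rot=[[0,0,-0.04],[0,0,-0.04],[0,0,-0.04],[0,0,-0.04],[0,0,-0.04],[0,0,-0.04],[0,0,-0.04],[0,0,-0.04],[0,0,-0.04],[0,0,-0.04]])

```text
t: 45.75
tcp_pos: [0.5979, -0.1603, 0.1495]
tool_rot: [[-0.988, -0.156, -0.001], [-0.156, 0.988, 0.001], [0.0, 0.001, -1.0]]
contact_force: [-1.2, -0.7, -2.0]
width: 0.0397
finger_force: 25.0
```

```bash
python3 - <<'E'
from h import *
st();inJ();plan(J(.005,0,.047),TH);C,im,b=bands();print(b,proj(C,J(.0228,0,.073)))
E
```

```text
{'t': 45.75, 'tcp_pos': [0.5979, -0.1603, 0.1495], 'joints': [-0.4532, 0.5723, 1.234, 0.0006, 1.3362, -2.1812], 'contact_force': [-1.2302, -0.6861, -1.9977], 'width': 0.0397, 'finger_force': 24.9995}
J [0.0041 0.001  0.1495]
travel [-0.0009, -0.0012, 0.1025] rot [0.0003, -0.0001, 0.0006]
[([271, 101, 19, 15, 95], [280.0, 106.5]), ([232, 269, 101, 12, 817], [281.9, 273.6])] [279.73883916 241.53405547]
```

drive_tool(travel=[[-0.001,-0.001,0.05],[-0.001,-0.001,0.08],[-0.001,-0.001,0.092],[-0.001,-0.001,0.099],[-0.001,-0.001,0.103],[-0.001,-0.001,0.104],[-0.001,-0.001,0.105],[-0.001,-0.001,0.105]], rot=[[0,0,0],[0,0,0],[0,0,0],[0,0,0],[0,0,0],[0,0,0],[0,0,0],[0,0,0]])

```text
t: 46.8
tcp_pos: [0.5991, -0.1622, 0.0448]
tool_rot: [[-0.988, -0.155, -0.0], [-0.155, 0.988, 0.001], [-0.0, 0.001, -1.0]]
contact_force: [-0.6, -0.2, -2.0]
width: 0.0398
finger_force: 25.0
```

drive_tool(travel=[[0,0,0.001],[0,0,0.001]], rot=[[0,0,0],[0,0,0]])

```text
t: 47.05
tcp_pos: [0.5992, -0.1622, 0.044]
tool_rot: [[-0.988, -0.155, 0.0], [-0.155, 0.988, 0.001], [-0.0, 0.0, -1.0]]
contact_force: [0.0, 0.4, 2.1]
width: 0.0402
finger_force: 25.0
```

Touching the floor. Open, then retreat gently.

drive_tool(travel=[[0,0,0],[0,0,0],[0,0,0],[0,0,0],[0,0,-0.004],[0,0,-0.012],[0,0,-0.025],[0,0,-0.045],[0,0,-0.075],[0,0,-0.105],[0,0,-0.105]], rot=[[0,0,0],[0,0,0],[0,0,0],[0,0,0],[0,0,0],[0,0,0],[0,0,0],[0,0,0],[0,0,0],[0,0,0],[0,0,0]], hand=60)

```text
t: 48.42
tcp_pos: [0.5999, -0.1626, 0.1515]
tool_rot: [[-0.988, -0.155, 0.005], [-0.155, 0.988, -0.002], [-0.004, -0.002, -1.0]]
contact_force: [0.2, 0.6, -0.7]
width: 0.0599
finger_force: 0.0
```

```bash
python3 - <<'E'
from h import *
st();inJ();C,im,b=bands();print(b);print([(x,proj(C,J(x,0,.073))[1].round(1)) for x in(-.005,.0228,.0465)])
plan(J(-.130,0,.15),TH)
E
```

```text
{'t': 48.425, 'tcp_pos': [0.5999, -0.1626, 0.1515], 'joints': [-0.455, 0.5724, 1.2276, 0.0005, 1.3368, -2.1817], 'contact_force': [0.2305, 0.5587, -0.6754], 'width': 0.0599, 'finger_force': 0.0}
J [ 0.0058 -0.0015  0.1515]
[([274, 98, 19, 15, 122], [283.7, 104.2]), ([256, 203, 54, 4, 164], [282.5, 204.0]), ([259, 236, 52, 5, 208], [284.5, 237.6]), ([331, 257, 11, 9, 69], [335.8, 261.0]), ([257, 266, 53, 4, 63], [283.0, 267.1])]
[(-0.005, np.float64(203.2)), (0.0228, np.float64(238.1)), (0.0465, np.float64(266.0))]
travel [0.1351, 0.0011, -0.0006] rot [-0.0001, 0.0004, 0.0002]
```

All three spacers are standing in the channel, with bands at rows 204, 238 and 267 as expected. Next I'll shut the fingers behind the pad and push.

drive_tool(travel=[[0.0445,0.0015,0],[0.089,0.0015,0],[0.1335,0.0015,0],[0.1335,0.0015,0],[0.1335,0.0015,0],[0.1335,0.0015,0.05],[0.1335,0.0015,0.1],[0.1335,0.0015,0.117],[0.1335,0.0015,0.117],[0.1335,0.0015,0.117]], rot=[[0,0,0],[0,0,0],[0,0,0],[0,0,0],[0,0,0],[0,0,0],[0,0,0],[0,0,0],[0,0,0],[0,0,0]], hand=0, squeeze=15)

```text
t: 49.72
tcp_pos: [0.4677, -0.1815, 0.0321]
tool_rot: [[-0.988, -0.156, 0.001], [-0.156, 0.988, 0.0], [-0.001, -0.0, -1.0]]
contact_force: [-0.4, -0.3, 0.8]
width: 0.0007
finger_force: 0.0
```

drive_tool(travel=[[-0.007,0,0],[-0.014,0,0],[-0.021,0,0],[-0.026,0,0],[-0.03,0,0],[-0.034,0,0],[-0.036,0,0],[-0.036,0,0]], rot=[[0,0,0],[0,0,0],[0,0,0],[0,0,0],[0,0,0],[0,0,0],[0,0,0],[0,0,0]])

```text
t: 50.72
tcp_pos: [0.5024, -0.1757, 0.0316]
tool_rot: [[-0.988, -0.155, -0.001], [-0.155, 0.988, 0.001], [0.0, 0.001, -1.0]]
contact_force: [-3.4, -0.5, 1.8]
width: 0.0004
finger_force: 1.6
```

```bash
python3 - <<'E'
from h import *
st();inJ();f=ctrl.get_state()["contact_force"];print("along",np.dot(f[:2],XJ))
E
```

```text
{'t': 50.725, 'tcp_pos': [0.5024, -0.1757, 0.0316], 'joints': [-0.5592, 0.5949, 1.6212, 0.0005, 0.9264, -2.2861], 'contact_force': [-3.3709, -0.5306, 1.7595], 'width': 0.0004, 'finger_force': 1.6147}
J [-0.0926  0.0006  0.0316]
along -3.4123638029308907
```

drive_tool(travel=[[-0.002,0,0],[-0.004,0,0],[-0.006,0,0],[-0.008,0,0],[-0.01,0,0],[-0.012,0,0],[-0.012,0,0]], rot=[[0,0,0],[0,0,0],[0,0,0],[0,0,0],[0,0,0],[0,0,0],[0,0,0]])

```text
t: 51.6
tcp_pos: [0.5144, -0.1739, 0.0316]
tool_rot: [[-0.988, -0.155, -0.001], [-0.155, 0.988, 0.001], [0.0, 0.001, -1.0]]
contact_force: [-3.9, -1.1, 3.1]
width: 0.0006
finger_force: 2.1
```

drive_tool(travel=[[-0.0015,0,0],[-0.003,0,0],[-0.0045,0,0],[-0.006,0,0],[-0.006,0,0]], rot=[[0,0,0],[0,0,0],[0,0,0],[0,0,0],[0,0,0]])

```text
t: 52.22
tcp_pos: [0.5197, -0.173, 0.0316]
tool_rot: [[-0.988, -0.155, -0.002], [-0.155, 0.988, 0.001], [0.002, 0.001, -1.0]]
contact_force: [-7.2, -2.3, 4.2]
width: 0.0004
finger_force: 3.7
```

drive_tool(travel=[[-0.001,0,0],[-0.002,0,0],[-0.002,0,0]], rot=[[0,0,0],[0,0,0],[0,0,0]])

```text
t: 52.6
tcp_pos: [0.5197, -0.173, 0.0316]
tool_rot: [[-0.988, -0.155, -0.006], [-0.155, 0.988, 0.001], [0.006, 0.002, -1.0]]
contact_force: [-19.6, -5.6, 9.9]
width: 0.0006
finger_force: 9.8
```

drive_tool(travel=[[-0.001,0,0],[-0.0015,0,0],[-0.0015,0,0]], rot=[[0,0,0],[0,0,0],[0,0,0]])

```text
t: 52.98
tcp_pos: [0.5197, -0.1729, 0.0316]
tool_rot: [[-0.988, -0.155, -0.009], [-0.155, 0.988, 0.001], [0.009, 0.003, -1.0]]
contact_force: [-28.3, -8.4, 14.9]
width: 0.0005
finger_force: 14.3
```

```bash
python3 - <<'E'
from h import *
st();inJ();f=ctrl.get_state()["contact_force"];print("along",np.dot(f[:2],XJ));C,im,b=bands();print(b);print([(x,proj(C,J(x,0,.073)).round(1)) for x in(.0065,.0265,.0465)])
E
```

```text
{'t': 52.975, 'tcp_pos': [0.5197, -0.1729, 0.0316], 'joints': [-0.5356, 0.6163, 1.5702, -0.0047, 0.9638, -2.2596], 'contact_force': [-28.292, -8.3525, 14.9045], 'width': 0.0005, 'finger_force': 14.3374}
J [-0.0751  0.0007  0.0316]
along -29.242272038138857
[]
[(0.0065, array([279.8, 467.4])), (0.0265, array([279.8, 498.5])), (0.0465, array([279.9, 527.4]))]
```

drive_tool(travel=[[0.001,0,0],[0.002,0,0],[0.002,0,0],[0.002,0,0]], rot=[[0,0,0],[0,0,0],[0,0,0],[0,0,0]])

```text
t: 53.52
tcp_pos: [0.5197, -0.173, 0.0316]
tool_rot: [[-0.988, -0.155, -0.005], [-0.155, 0.988, 0.001], [0.005, 0.002, -1.0]]
contact_force: [-16.6, -4.2, 8.1]
width: 0.0004
finger_force: 8.2
```

```bash
python3 - <<'E'
from h import *
st();inJ();f=ctrl.get_state()["contact_force"];print("along",np.dot(f[:2],XJ))
C=cam("side");S=ctrl.snapshot("side");h=cv2.cvtColor(S,cv2.COLOR_RGB2HSV)
m=((h[...,0]>3)&(h[...,0]<20)&(h[...,1]>70)&(h[...,2]>50)).astype(np.uint8)
N,l,q,c=cv2.connectedComponentsWithStats(m);print([(q[i].tolist(),c[i].round(1).tolist()) for i in range(1,N) if q[i,4]>3 and 320<q[i,0]<390 and 190<q[i,1]<270])
for x in(.0065,.0265,.0465):print(x,"near face",proj(C,J(x,0,.073)).round(1),"-y face",proj(C,J(x+.01,-.02,.073)).round(1))
r=((h[...,0]<4)|(h[...,0]>172))&(h[...,1]>140)&(h[...,2]>60);v=np.argwhere(r[180:270,320:400]);print("red",len(v),v.mean(0)[::-1]+[320,180],"exp",proj(C,J(.0723,-.069,.045)))
E
```

```text
{'t': 53.525, 'tcp_pos': [0.5197, -0.173, 0.0316], 'joints': [-0.5367, 0.6151, 1.5733, -0.002, 0.958, -2.262], 'contact_force': [-16.5721, -4.187, 8.0649], 'width': 0.0004, 'finger_force': 8.2151}
J [-0.0751  0.0006  0.0316]
along -17.01978877829729
[([348, 204, 8, 4, 21], [351.2, 205.6]), ([342, 234, 16, 10, 28], [348.9, 239.5])]
0.0065 near face [340.8 238.9] -y face [348.4 240.8]
0.0265 near face [345.2 235. ] -y face [352.8 236.8]
0.0465 near face [349.5 231.1] -y face [357.1 232.9]
red 79 [372.70886076 246.49367089] exp [372.56930891 245.13377048]
```

```bash
python3 -c "
from rig import ctrl
print(ctrl.hand_in())"
```

```text
the job is handed in; nothing more can be done
None
```

I handed the job in at 53.5 s with the bar down in its fork, two tray spacers added next to spacer4, and the pad held at about 17 N with the stack tight (about 27 mm of slide travel by my estimate). The first spacer fell onto the block when I released it and had to be re-stood, bumping spacer4 (up to about 15 N). While closing, the push peaked at about 29 N before I eased it off. Joint 6 also briefly read −2.883 against its −2.88 limit, which may count as out of range, and I did not re-check the jar, cup or wrench.

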